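Unlock the sprung flap of the stall's power box and hold it open

TASK

A breaker in the stall's power box has tripped: take the flat-blade screwdriver standing in the wooden tool block and with it turn the slotted quarter-turn screw in the box's flap anticlockwise (seen from above) as far as it goes, then stand the screwdriver back in its hole in the block, down to its handle. Then lift the flap by its bar handle and hold it open at 60 degrees from closed, so that the breaker can be reset; finish while still holding it there, since it springs shut, and never let it drop. Leave the stamps and the ink pad where they are.

Things in the scene. Friction and masses are not known exactly. Their poses are not given: they have to be found in the camera images.
- driver_mid (a point): the screwdriver (loose, 150 mm, 0.14 kg), upright in the tool block, blade down. Point: middle of its dark wooden handle, on its axis; z up along the axis. The handle is a hexagon 28 mm across flats, 80 mm long (40 mm either side of this point, the top 12 mm tapered); one pair of flats faces +y and -y, the others 60 degrees either side.
- driver_tip (a point): the screwdriver's blade tip, 110 mm below driver_mid, same axes. The flat blade is 14 mm wide along x and 2.2 mm thick along y (1.4 mm in its last 1.5 mm) and 15 mm long; above it an 8 mm shank runs up to the handle.
- hole (a point): the screwdriver's hole in the flat top of the wooden tool block (fixed, 140 x 80 x 85 mm high): centre of its mouth, z up. 19 mm wide, 75 mm deep; with the screwdriver home its handle rests on the top, driver_mid 40 mm above this point. Two gouge handles, 30 mm high, stand 82 mm to +x of it. The block is left or right of the power box, a fixed pen pot (pens to 0.18 m) on the other side.
- slot (a point): the slotted screw head in the flap's front rail, 27 mm across: point on its axis at the top of the head, 7 mm above the flap's top face, z along the axis (up while closed). The slot runs along x through the centre, 4.5 mm wide, 6 mm deep; a low collar, 31 mm inside, surrounds the head. Turns with the screw: locked, the slot lies square to the flap's front edge; unlocked, along it.
- screw (a joint): angle of the captive screw in rad: 0 locked (as at the start), grows anticlockwise seen from above to its stop at 1.571. Its cam keeps the flap shut until about 1.1 rad. It turns with a steady 0.06 N m and stays where it is left. Wound hard against the stop, the blade binds in the slot and would drag the flap up with it: ease the turn back by about 0.2 rad before withdrawing.
- bar (a point): middle of the flap's bar handle, a round steel bar 10 mm thick, 100 mm between its posts, parallel to the hinge, its axis 35 mm above the flap's top face and 44 mm in front of the screw's axis. Seen from the hinge axis it lies 172 mm along -x and 41 mm along z of this frame. Axes: x along the flap from front edge to hinge, y along the bar, z out of the top face; they turn with the flap.
- hinge (a point): middle of the flap's hinge axis at the far edge of the power box's top (fixed); axes of the box: x away from its front, y along the hinge, z up. The box (210 x 240 mm, 125 mm high) reaches from 193 mm in front of this axis to 17 mm behind it. The flap is 190 x 216 x 10 mm, black frame and clear window, its closed top face 6 mm above this axis.
- flap (a joint): angle of the flap in rad: 0 closed, grows as the front edge is lifted, stop at 1.75. Gravity and a spring push it shut at every angle; it takes about 2 to 4 N upward at the bar.
- roundstamp_mid (a point): bystander: round wooden stamp with a turned knob, 44 mm across, 66 mm high, loose, on the table in front of the power box towards its left (+y); point half-way up.
- inkpad_mid (a point): bystander: black ink pad, 60 x 90 x 15 mm, loose, on the table in front of the power box towards its right (-y); point at its centre.
- stampblock_mid (a point): bystander: plain wooden stamp block, 40 x 65 x 26 mm, loose, on the table beyond the power box's left (+y) corner; point at its centre.
- handstamp_mid (a point): bystander: wooden stamp 40 x 65 mm with a dark turned handle, 83 mm high in all, loose, on the table beyond the power box's right (-y) corner; point about half-way up.
There are look-alikes about, which are no part of the job. What is shaped like the part that bears driver_mid but green or purple is not meant.

How it is judged:
On the way, in this order (a step that is already met when the one before it is completed fails the run):
1. the screw is turned anticlockwise past 1.2 rad with the screwdriver in its slot (value of joint screw above 1.2 rad and contact force between driver and screw above 0.2 N and horizontal distance between driver_mid and slot below 0.015 m and value of joint flap below 0.06 rad), for 0.05 s.
2. the screwdriver stands let go in its hole in the block, the flap still shut and unlocked (horizontal distance between driver_mid and hole below 0.012 m and z of driver_mid in the frame of hole between 0.034 and 0.047 m and angle between driver_mid's own z axis and vertical below 0.12 rad and contact force between the fingers and driver below 0.2 N and value of joint screw above 1.2 rad and value of joint flap below 0.06 rad), for 0.1 s.
3. the robot holds the flap open at 60 degrees (value of joint flap between 0.908 and 1.187 rad and contact force between any of the fingers, the arm and flap above 0.5 N), for 0.2 s.
At the end, for the whole second after the job is handed in: the robot is holding the flap still at 60 degrees (within 8), pressing on it with over 0.5 N; the screw is unlocked (over 1.2 rad); the screwdriver stands upright in its hole, within 12 mm of the hole's axis, down to its handle (within 6 mm), not touched by the robot or the flap (all of step 3 and horizontal distance between driver_mid and hole below 0.012 m and z of driver_mid in the frame of hole between 0.034 and 0.047 m and angle between driver_mid's own z axis and vertical below 0.12 rad and contact force between the fingers and driver below 0.2 N and value of joint screw above 1.2 rad and velocity of joint flap between -0.06 and 0.06 rad/s and contact force between flap and driver below 0.1 N); the arm keeps its last pose, push and grip.
It fails at once if the opened flap is let drop (closes faster than 2 rad/s while over 0.3 rad open) (velocity of joint flap below -2 rad/s and value of joint flap above 0.3 rad).
It fails at once if the round stamp is moved over 30 mm (distance of roundstamp_mid from where it was at the start of the episode above 0.03 m).
It fails at once if the ink pad is moved over 30 mm (distance of inkpad_mid from where it was at the start of the episode above 0.03 m).
It fails at once if the plain stamp block is moved over 30 mm (distance of stampblock_mid from where it was at the start of the episode above 0.03 m).
It fails at once if the handled stamp is moved over 30 mm (distance of handstamp_mid from where it was at the start of the episode above 0.03 m).
It also fails if it takes over 61 s, if anything falls off the work surface, if the arm or the gripper's body presses on something with over 40 N, if the wrist force passes 120 N, or if a joint passes its speed limit or range.

ROBOT

A 6-joint arm with a two-finger parallel gripper is mounted at the origin on the work surface. World frame = base frame: x ahead of the robot, y to its left, z up, the work surface at z = 0. Lengths are in m, angles in rad, forces in N, time in s.
With the tool pointing down it reaches from about 0.275 to 0.75 m from the base axis. Payload 10.2 kg.
Tool frame: the origin (TCP) lies midway between the tips of the shut fingers; the grasp point (between the pads) lies 19 mm behind it; z points along the fingers, y is the direction in which the jaws open and shut (so a half turn about z gives the same grasp; the last joint's range is limited). The gripper opens to 85 mm and grips with 20 to 120 N. Pads are 22 mm wide; open, the fingers measure 114 mm over their backs; the gripper's body (76 mm by 85 mm) begins 54 mm behind the grasp point. The pads swing forward as they close: fully open they stand 13 mm farther back than shut.
Start: joints at [-1.383, 0.313, 1.498, -0, 1.331, -0.223], TCP at [0.21, -0.481, 0.231] pointing down, gripper open.
Joint ranges: [-2.94, 2.94], [-0.97, 2.17], [0.19, 2.56], [-1.23, 4.37], [0.02, 3.11], [-2.88, 2.88]. Speed limits (rad/s): [2.39, 2.39, 3.01, 3.14, 3.14, 3.14].

INTERFACE

Orientations are given as a unit quaternion [w, x, y, z].
In Python, from workcell import read_state, snapshot, sign_off gives the robot as it stands.
- The arm moves only by the tool jog_arm, never from a script. Its argument "rows" is a list of rows, each a list of 3 entries, a list of its own where there are three numbers: the shift along the tool's x, y, z in mm, then the turn, a rotation vector about the tool's x, y, z in rad, then the closure, from -1 (fully open) to 1 (shut). In form: [[[x, y, z], [wx, wy, wz], claw], ...]. A call has 1 to 20 rows; each row shifts and turns the pose as measured when the row begins, along the tool's axes as they then stand; what a row does not reach is not made up. A row lasts 1/8 s, in which the tool goes at most 62.5 mm and 10.7 degrees, less where a joint would pass 70% of its speed; a pose out of reach is approached as far as the arm can. A call with a gripper value outside its range is refused whole. The fingers move at their own pace and stop on an object; "newtons" is the grip in N (left out, the last holds). Time passes only in rows, so rows that do not move let the fingers close. It gives the time, the measured TCP pose, the force and the opening at its end, in the units of the state.
- read_state(): the state, without advancing time (a new reading comes with each control period).
- snapshot(name): name is "side" or "top"; returns a dict with "pixels" (420x560x3 uint8, red, green, blue), "fx", "fy", "cx", "cy" (pixels), "cam_to_world" (4x4, takes a point from camera to world coordinates). Camera axes: x right, y down, z forward; pixel columns grow to the right and rows downward; lengths in m; the calibration is good to about 2 mm. A picture is of the moment at which its call begins. There is no depth.
- sign_off(): hands the job in, once; it reports no verdict.
The state is a dict: "time_s": time; "qpos": joint angles; "joint_vel": joint speeds; "tau": joint torques, N m; "position": TCP position; "tool_rot": TCP orientation; "force": force on the tool from outside, world axes, zero at the start; "moment": the same for the moment, N m; "grip_width": opening from 0.0 (shut) to 1.0 (fully open).
Only numpy, scipy, OpenCV 4.12 (cv2) and the standard library are available. Lean on these libraries where they do the work, as an engineer would, in place of code of your own. Each camera call takes 0.05 s, during which the arm holds its last target.

## Working session

There is one attempt and no reset: what is moved stays moved. The work goes in short steps, Python scripts to look and compute and a tool call to move; the robot and the scene stay as the last step left them, time stands still between calls to the robot, and variables do not carry over. Pictures are saved under pics/ and viewed, and the job is handed in when it is done.

Besides the shell and the picture viewer there is one more tool, called after "Call:" by a JSON object that holds its "api" and its "payload". jog_arm: Moves the arm, as the interface text tells. Its arguments: {"type":"object","properties":{"rows":{"type":"array","items":{"type":"array"}},"newtons":{"type":"number"}},"required":["rows"]}

```bash
ls; mkdir -p pics
python3 - <<'E'
from workcell import read_state, snapshot
import cv2, numpy as np, json
print(read_state())
for n in ("side","top"):
    s=snapshot(n); cv2.imwrite(f"pics/{n}0.png",cv2.cvtColor(s["pixels"],cv2.COLOR_RGB2BGR))
    print(n,s["fx"],s["fy"],s["cx"],s["cy"],np.round(s["cam_to_world"],4).tolist())
E
```

```text
pics
{'time_s': 0.0, 'qpos': array([-1.38338025e+00,  3.13468102e-01,  1.49849717e+00,  3.19648616e-06,
        1.33099677e+00, -2.23409288e-01]), 'joint_vel': array([ 0.00029444, -0.00063793,  0.0004366 , -0.00077216, -0.00188707,
        0.00117184]), 'tau': array([-1.98967435e-03, -4.12268400e+01, -2.59752738e+01, -3.91835556e-04,
        4.11403234e-03,  5.23060396e-05]), 'position': array([ 0.20959919, -0.48104172,  0.2307032 ]), 'tool_rot': array([-6.84552984e-04,  9.78976741e-01,  2.03970764e-01,  1.38734617e-05]), 'force': array([-0.29052791, -0.2490562 ,  0.55865348]), 'moment': array([-0.03706491, -0.01946277, -0.02001777]), 'grip_width': 1.0009930704119905}
side 391.99192022213265 391.99192022213265 282.4926465887742 204.80708085886332 [[-0.7683, -0.314, 0.5578, -0.0796], [-0.6399, 0.3963, -0.6583, 0.7052], [-0.0144, -0.8628, -0.5054, 0.6673], [0.0, 0.0, 0.0, 1.0]]
top 494.42986787651273 494.42986787651273 277.6492467027558 203.2347627402616 [[0.0132, -0.9921, 0.1251, 0.3711], [-0.9999, -0.0139, -0.0045, 0.0159], [0.0062, -0.125, -0.9921, 1.4558], [0.0, 0.0, 0.0, 1.0]]
```

View pics/side0.png

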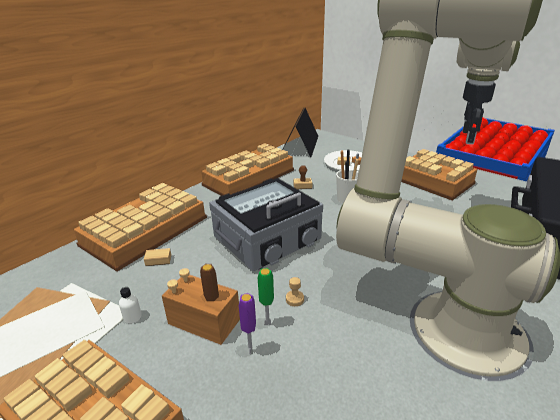

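View pics/top0.png

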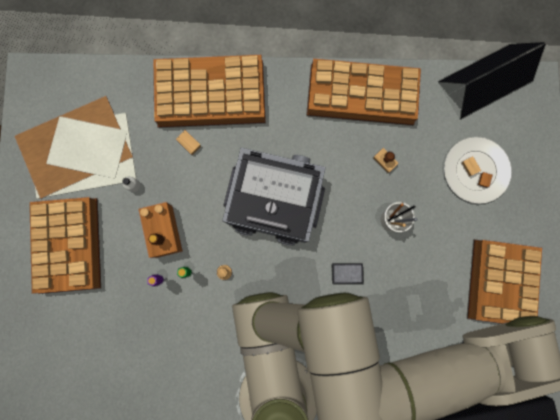

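The dark-handled screwdriver stands in the block at top-view px (153,239) and side px (209,280). The power box is near (275,196), with the screw at (270,207) and the bar at about (267,222). The green (184,272) and purple (154,281) drivers are decoys. I'll zoom in for accurate pixels.

Run:
```python
import cv2
t=cv2.imread("pics/top0.png"); s=cv2.imread("pics/side0.png")
cv2.imwrite("pics/ta.png",cv2.resize(t[145:245,220:330],None,fx=6,fy=6,interpolation=cv2.INTER_CUBIC))
cv2.imwrite("pics/tb.png",cv2.resize(t[195:295,130:240],None,fx=6,fy=6,interpolation=cv2.INTER_CUBIC))
cv2.imwrite("pics/sa.png",cv2.resize(s[170:270,205:330],None,fx=6,fy=6,interpolation=cv2.INTER_CUBIC))
cv2.imwrite("pics/sb.png",cv2.resize(s[255:355,155:285],None,fx=6,fy=6,interpolation=cv2.INTER_CUBIC))
```

```text
(no output)
```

View pics/ta.png

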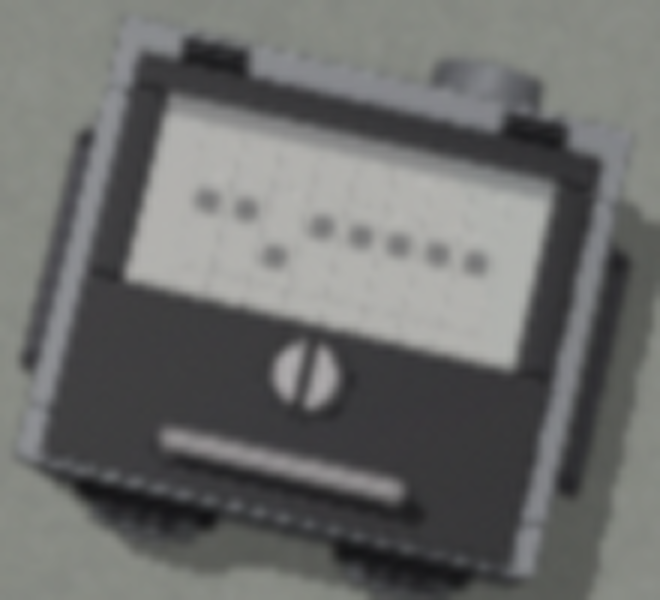

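View pics/tb.png

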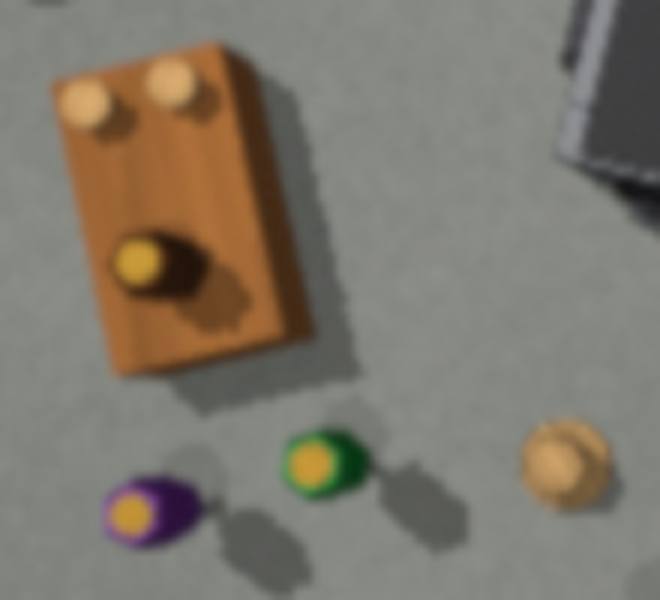

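View pics/sa.png

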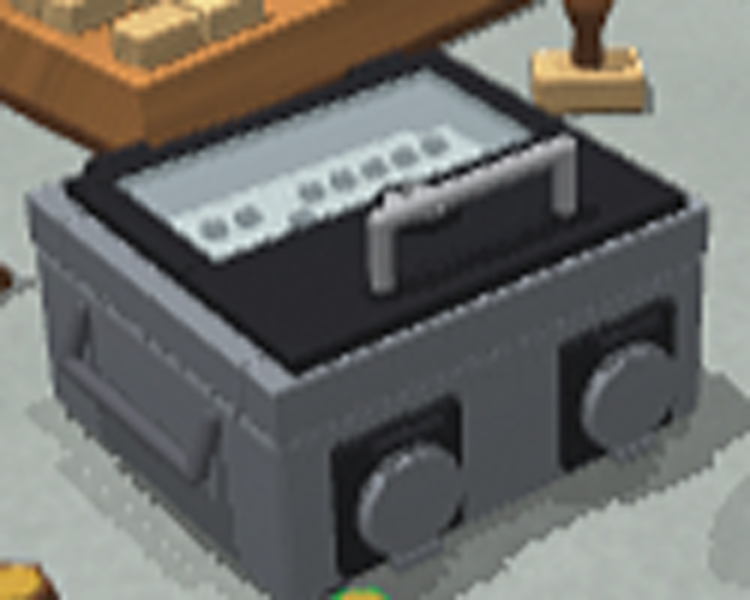

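View pics/sb.png

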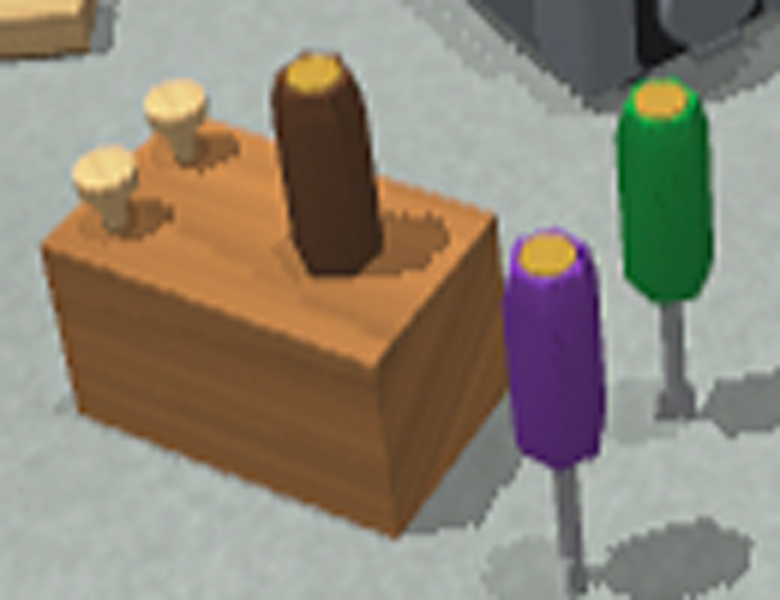

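```bash
cat > h.py <<'E'
import numpy as np, cv2
from scipy.optimize import least_squares
K={"side":(391.992,282.4926,204.8071),"top":(494.42987,277.64925,203.23476)}
T={"side":np.array([[-0.7683,-0.314,0.5578,-0.0796],[-0.6399,0.3963,-0.6583,0.7052],[-0.0144,-0.8628,-0.5054,0.6673]]),
"top":np.array([[0.0132,-0.9921,0.1251,0.3711],[-0.9999,-0.0139,-0.0045,0.0159],[0.0062,-0.125,-0.9921,1.4558]])}
def proj(c,P):
    f,cx,cy=K[c];R=T[c][:,:3];p=(np.asarray(P)-T[c][:,3])@R
    return np.array([f*p[0]/p[2]+cx,f*p[1]/p[2]+cy])
def ray(c,uv):
    f,cx,cy=K[c];d=T[c][:,:3]@np.array([(uv[0]-cx)/f,(uv[1]-cy)/f,1]);return T[c][:,3],d
def plane(c,uv,z):
    o,d=ray(c,uv);return o+d*(z-o[2])/d[2]
def tri(a,b):
    r=least_squares(lambda P:np.r_[proj("top",P)-a,proj("side",P)-b],[.4,0.1,.1]);return r.x,np.round(r.fun,2)
def cr(x0,y0,u,v,k=6): return np.array([x0+(u+.5)/k-.5,y0+(v+.5)/k-.5])
E
python3 - <<'E'
from h import *
ta=lambda u,v:cr(220,145,u,v); tb=lambda u,v:cr(130,195,u,v)
sa=lambda u,v:cr(205,170,u,v); sb=lambda u,v:cr(155,255,u,v)
np.set_printoptions(precision=4,suppress=True)
def sh(n,x): print(n,*x)
sh("cap",tri(tb(139,262),sb(314,74))); print(plane("top",tb(139,262),.165),plane("side",sb(314,74),.165))
for n,a,b in [("bl1",(55,85),(205,118)),("bl2",(118,375),(497,215)),("x",(288,332),(378,368)),("y",(220,42),(43,243))]:
    print(n,plane("top",tb(*a),.085))
for n,a in [("a",(43,243)),("c",(497,215)),("d",(378,368))]: print("side",n,plane("side",sb(*a),.085))
for n,a in [("screw",(306,374)),("bl",(163,440)),("br",(402,492))]:
    for z in (.131,.137,.138,.166): print(n,z,plane("top",ta(*a),z))
sh("barL",tri(ta(163,440),sa(380,220)));sh("barR",tri(ta(402,492),sa(567,147)))
for n,a in [("boxFL",(30,455)),("boxBL",(130,35)),("boxBR",(625,140)),("boxFR",(525,570))]: print(n,plane("top",ta(*a),.125))
for n,a in [("FL",(278,395)),("BL",(30,200)),("FR",(707,210))]: print("side",n,plane("side",sa(*a),.125))
E
```

```text
cap [0.437  0.3338 0.1642] [ 0.14  0.15 -0.16 -0.02]
[0.4374 0.3341 0.165 ] [0.4359 0.3343 0.165 ]
bl1 [0.5231 0.3964 0.085 ]
bl2 [0.3896 0.3611 0.085 ]
x [0.4103 0.284  0.085 ]
y [0.5443 0.3207 0.085 ]
side a [0.5214 0.3973 0.085 ]
side c [0.4063 0.2861 0.085 ]
side d [0.3846 0.3625 0.085 ]
screw 0.131 [0.5279 0.0288 0.131 ]
screw 0.137 [0.5272 0.0288 0.137 ]
screw 0.138 [0.527  0.0288 0.138 ]
screw 0.166 [0.5237 0.0285 0.166 ]
bl 0.131 [0.4972 0.0925 0.131 ]
bl 0.137 [0.4966 0.0921 0.137 ]
bl 0.138 [0.4965 0.0921 0.138 ]
bl 0.166 [0.4939 0.0904 0.166 ]
br 0.131 [ 0.4753 -0.0149  0.131 ]
br 0.137 [ 0.4748 -0.0148  0.137 ]
br 0.138 [ 0.4748 -0.0148  0.138 ]
br 0.166 [ 0.4725 -0.0141  0.166 ]
barL [0.4919 0.089  0.1723] [ 0.39  0.49 -0.59 -0.05]
barR [ 0.4722 -0.0141  0.1689] [ 0.03  0.05 -0.06 -0.  ]
boxFL [0.4902 0.1525 0.125 ]
boxBL [0.6838 0.1118 0.125 ]
boxBR [ 0.6382 -0.1151  0.125 ]
boxFR [ 0.4415 -0.0706  0.125 ]
side FL [0.485  0.1589 0.125 ]
side BL [0.6842 0.1165 0.125 ]
side FR [ 0.4342 -0.0698  0.125 ]
```

```bash
cat >> h.py <<'E'
from scipy.spatial.transform import Rotation as Ro
from workcell import read_state, snapshot
def rel(pos,yaw,tilt=0):
    s=read_state();q=s["tool_rot"];R=Ro.from_quat([q[1],q[2],q[3],q[0]])
    G=Ro.from_euler('z',yaw)*Ro.from_euler('x',np.pi)
    print("t",round(s["time_s"],2),"pos",np.round(s["position"],4),"yaw",round(float(np.arctan2(R.as_matrix()[1,0],R.as_matrix()[0,0])),4),"zax",np.round(R.as_matrix()[:,2],3),"F",np.round(s["force"],1),"grip",round(s["grip_width"],3),"q6",round(s["qpos"][5],2))
    print("shift mm",np.round(1000*R.inv().apply(np.array(pos)-s["position"]),1),"turn",np.round((R.inv()*G).as_rotvec(),4))
E
python3 - <<'E'
from h import *
sb=lambda u,v:cr(155,255,u,v);tb=lambda u,v:cr(130,195,u,v)
c=np.array([.4363,.3340])
for a in [(293,262),(310,273),(360,273),(382,245)]:
    p=plane("side",sb(*a),.085)[:2]-c; print(np.round(p*1000,1),np.degrees(np.arctan2(p[1],p[0])))
for n,a,b in [("pur",(130,515),(548,255)),("gr",(312,464),(661,100))]: print(n,tri(tb(*a),sb(*b)))
rel([.4367,.334,.3],.26)
E
```

```text
[ 8.7 13.7] 57.78046009144143
[-0.1 13.5] 90.58323334499244
[-13.7   2.6] 169.35570923731834
[ -9.3 -11.6] -128.7344470056749
pur (array([0.32739687, 0.3358699 , 0.15000828]), array([ 0.31,  0.38, -0.35, -0.03]))
gr (array([0.35040528, 0.25799905, 0.14905938]), array([ 0.28,  0.36, -0.35, -0.03]))
t 0.1 pos [ 0.2096 -0.4811  0.2308] yaw 0.4108 zax [-0.     0.001 -1.   ] F [-0.1 -0.2  0.4] grip 1.002 q6 -0.22
shift mm [ 533.7 -656.7  -68.3] turn [-1.200e-03 -1.000e-04  1.508e-01]
```

Run:
```python
import cv2,numpy as np
s=cv2.imread("pics/side0.png")[260:304,196:224].astype(float)
s=np.clip(s*2.2,0,255).astype('uint8')
cv2.imwrite("pics/sc.png",cv2.resize(s,None,fx=13,fy=13,interpolation=cv2.INTER_NEAREST))
```

```text
(no output)
```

View pics/sc.png

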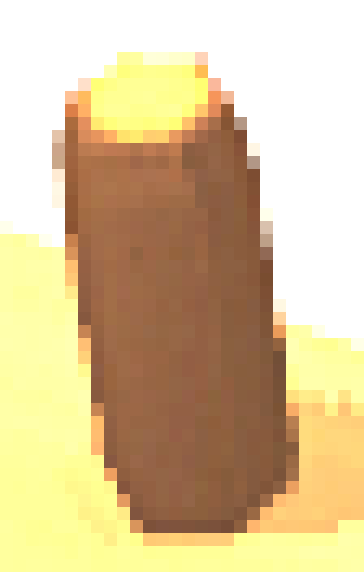

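Call:
{"api": "jog_arm", "payload": {"rows": [[[0, 0, -40], [0, 0, 0], -1], [[40, -48, -4], [0, 0, 0], -1], [[40, -48, -4], [0, 0, 0], -1], [[40, -48, -4], [0, 0, 0], -1], [[40, -48, -4], [0, 0, 0], -1], [[40, -48, -4], [0, 0, 0], -1], [[40, -48, -4], [0, 0, 0], -1], [[40, -48, -4], [0, 0, 0], -1]]}}

```text
time_s: 1.1
position: [0.3308, -0.0616, 0.2994]
tool_rot: [-0.002, 0.98, 0.2, 0.001]
force: [1.0, -0.6, -0.3]
grip_width: 1.0
```

Run:
```python
from h import *
c=np.array([.4363,.3340])
px=lambda u,v:(196+u/13-.5,260+v/13-.5)
P=[px(100,475),px(138,532),px(243,532),px(296,480)]
Q=[plane("side",p,.085)[:2] for p in P]
for p in Q: d=p-c; print(np.round(d*1000,1),np.hypot(*d)*1000,np.degrees(np.arctan2(d[1],d[0])))
d=Q[2]-Q[1];print(np.hypot(*d),np.degrees(np.arctan2(d[1],d[0])))
# expected hex pixels for several yaws
for psi in (-10,-5,0,5,10,15,20,25):
    print(psi,[tuple(np.round((proj("side",[c[0]+.01617*np.cos(a),c[1]+.01617*np.sin(a),.085])-[195.5,259.5])*13).astype(int)) for a in np.radians(psi+60*np.arange(6))])
rel([.4367,.334,.3],.26)
```

```text
[14.1  9.7] 17.129622372279087 34.492101608831746
[-0.7 14.4] 14.386948492754037 92.7167249424938
[-13.8   3.8] 14.320120216848897 164.79256155381293
[-11.6  -9.6] 15.06142594485306 -140.41608846961623
0.01688904434321739 -141.0620294131861
-10 [(np.int64(152), np.int64(428)), (np.int64(102), np.int64(495)), (np.int64(154), np.int64(549)), (np.int64(256), np.int64(535)), (np.int64(304), np.int64(467)), (np.int64(251), np.int64(415))]
-5 [(np.int64(144), np.int64(433)), (np.int64(103), np.int64(501)), (np.int64(162), np.int64(551)), (np.int64(264), np.int64(531)), (np.int64(303), np.int64(462)), (np.int64(243), np.int64(414))]
0 [(np.int64(137), np.int64(437)), (np.int64(104), np.int64(506)), (np.int64(170), np.int64(552)), (np.int64(270), np.int64(526)), (np.int64(301), np.int64(456)), (np.int64(235), np.int64(412))]
5 [(np.int64(131), np.int64(442)), (np.int64(106), np.int64(512)), (np.int64(179), np.int64(553)), (np.int64(277), np.int64(521)), (np.int64(299), np.int64(450)), (np.int64(227), np.int64(412))]
10 [(np.int64(125), np.int64(447)), (np.int64(108), np.int64(518)), (np.int6
[... 180 characters left out ...]
(523)), (np.int64(197), np.int64(552)), (np.int64(288), np.int64(510)), (np.int64(293), np.int64(440)), (np.int64(210), np.int64(412))]
20 [(np.int64(115), np.int64(458)), (np.int64(116), np.int64(528)), (np.int64(205), np.int64(551)), (np.int64(292), np.int64(504)), (np.int64(288), np.int64(435)), (np.int64(201), np.int64(413))]
25 [(np.int64(111), np.int64(464)), (np.int64(121), np.int64(532)), (np.int64(214), np.int64(550)), (np.int64(296), np.int64(498)), (np.int64(284), np.int64(431)), (np.int64(192), np.int64(414))]
t 1.1 pos [ 0.3308 -0.0616  0.2994] yaw 0.4027 zax [ 0.     0.005 -1.   ] F [ 1.  -0.6 -0.3] grip 1.0 q6 0.63
shift mm [ 252.5 -322.4    1.5] turn [-0.0048 -0.0021  0.1428]
```

Call:
{"api": "jog_arm", "payload": {"rows": [[[37, -47, 0], [0, 0, 0], -1], [[37, -47, 0], [0, 0, 0], -1], [[37, -47, 0], [0, 0, 0], -1], [[37, -47, 0], [0, 0, 0], -1], [[37, -47, 0], [0, 0, 0], -1], [[37, -47, 0], [0, 0, 0], -1], [[30, -40, 0], [0, 0, 0], -1], [[0, 0, 0], [0, 0, -0.16], -1], [[0, 0, 0], [0, 0, -0.16], -1], [[0, 0, 0], [0, 0, 0], -1]]}}

```text
time_s: 2.35
position: [0.4357, 0.352, 0.2979]
tool_rot: [-0.001, 0.933, 0.36, -0.001]
force: [-0.7, -1.0, 0.1]
grip_width: 0.996
```

Run:
```python
from h import *
rel([.4367,.334,.109],.72)
```

```text
t 2.35 pos [0.4357 0.352  0.2979] yaw 0.7367 zax [-0.002  0.002 -1.   ] F [-0.7 -1.   0.1] grip 0.996 q6 1.3
shift mm [-11.3  14.6 188.9] turn [-0.0027  0.0007  0.0167]
```

Call:
{"api": "jog_arm", "payload": {"rows": [[[-11, 14.5, 0], [0, 0, 0.016], -1], [[0, 0, 50], [0, 0, 0], -1], [[0, 0, 50], [0, 0, 0], -1]]}}

```text
time_s: 2.72
position: [0.439, 0.3313, 0.199]
tool_rot: [-0.001, 0.938, 0.347, 0.003]
force: [0.8, 0.7, -1.1]
grip_width: 0.995
```

Run:
```python
from h import *
rel([.4367,.334,.109],.72)
for n in ("side","top"):
    s=snapshot(n); cv2.imwrite(f"pics/{n}1.png",cv2.cvtColor(s["pixels"],cv2.COLOR_RGB2BGR))
s=cv2.imread("pics/side1.png");t=cv2.imread("pics/top1.png")
cv2.imwrite("pics/c1.png",np.hstack([cv2.resize(s[200:320,140:260],None,fx=3.3,fy=3.3),cv2.resize(t[180:300,100:220],None,fx=3.3,fy=3.3)]))
```

```text
t 2.73 pos [0.439  0.3313 0.199 ] yaw 0.7089 zax [ 0.005  0.004 -1.   ] F [ 0.8  0.7 -1.1] grip 0.995 q6 1.29
shift mm [-0.6 -3.6 90. ] turn [ 0.0002 -0.0069 -0.0111]
```

View pics/c1.png

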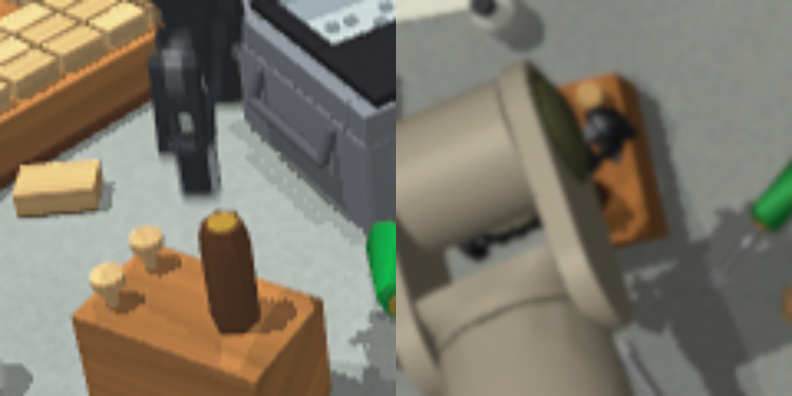

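Run:
```python
import cv2,numpy as np
cv2.imwrite("pics/d1.png",cv2.resize(np.hstack([cv2.imread("pics/side1.png"),cv2.imread("pics/top1.png")]),(800,300)))
```

```text
(no output)
```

View pics/side1.png

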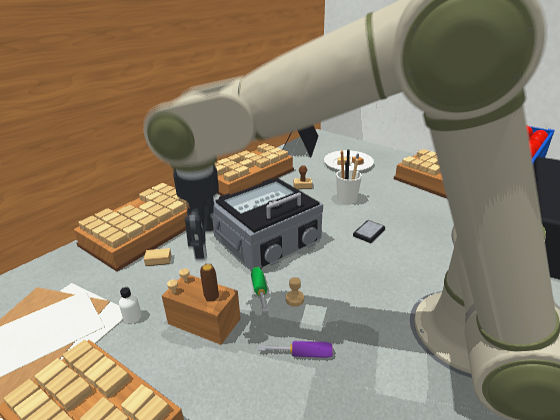

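View pics/top1.png

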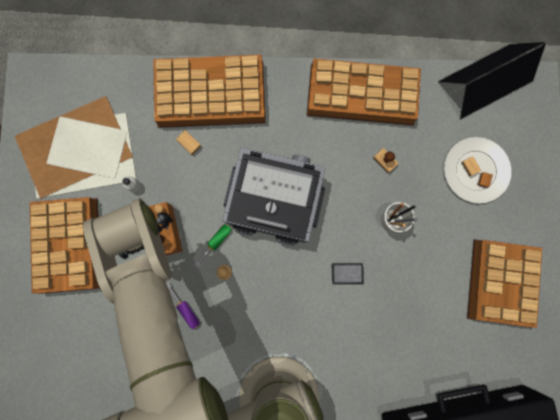

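Both decoys have fallen over and are lying clear of the round stamp, which is still at top px (224,271). The target driver is untouched. I'll carry on down to the grasp.

Call:
{"api": "jog_arm", "payload": {"rows": [[[-0.5, -3.5, 0], [0, -0.007, -0.01], -1], [[0, 0, 0], [0, 0, 0], -1]]}}

```text
time_s: 3.08
position: [0.4357, 0.3326, 0.1997]
tool_rot: [0.0, 0.936, 0.351, -0.003]
force: [0.4, 0.2, 0.1]
grip_width: 1.002
```

Run:
```python
from h import *
rel([.4367,.334,.109],.72)
```

```text
t 3.08 pos [0.4357 0.3326 0.1997] yaw 0.7172 zax [-0.005 -0.003 -1.   ] F [0.4 0.2 0.1] grip 1.002 q6 1.29
shift mm [ 2.2 -0.3 90.7] turn [-0.0012  0.0056 -0.0028]
```

Call:
{"api": "jog_arm", "payload": {"rows": [[[1, 0, 45], [0, 0.004, 0], -1], [[0, 0, 45], [0, 0, 0], -1], [[0, 0, 0], [0, 0, 0], -1]]}}

```text
time_s: 3.45
position: [0.4393, 0.3346, 0.1137]
tool_rot: [-0.001, 0.937, 0.351, 0.005]
force: [-0.2, 0.2, 0.1]
grip_width: 0.999
```

Run:
```python
from h import *
rel([.4367,.334,.109],.72); rel([.4367,.334,.109],.72)
s=snapshot("side")["pixels"]; cv2.imwrite("pics/side2.png",cv2.resize(s[200:320,140:280,::-1],None,fx=5,fy=5))
rel([.4367,.334,.109],.72)
```

```text
t 3.45 pos [0.4393 0.3346 0.1137] yaw 0.7163 zax [ 0.008  0.004 -1.   ] F [-0.2  0.2  0.1] grip 0.999 q6 1.29
shift mm [-2.3 -1.3  4.6] turn [ 0.002  -0.0089 -0.0037]
t 3.45 pos [0.4393 0.3346 0.1137] yaw 0.7163 zax [ 0.008  0.004 -1.   ] F [-0.2  0.2  0.1] grip 0.999 q6 1.29
shift mm [-2.3 -1.3  4.6] turn [ 0.002  -0.0089 -0.0037]
t 3.5 pos [0.4404 0.3351 0.1158] yaw 0.7164 zax [ 0.012  0.006 -1.   ] F [0.8 1.  1. ] grip 1.003 q6 1.29
shift mm [-3.6 -1.6  6.8] turn [ 0.0031 -0.013  -0.0036]
```

View pics/side2.png

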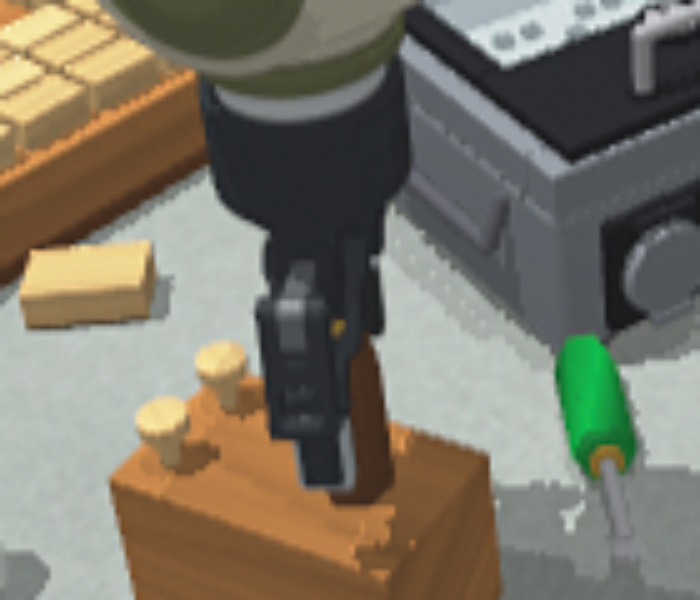

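Call:
{"api": "jog_arm", "payload": {"rows": [[[-3, -1.5, 6], [0, -0.011, 0], -1], [[0, 0, 0], [0, 0, 0], 1], [[0, 0, 0], [0, 0, 0], 1], [[0, 0, 0], [0, 0, 0], 1], [[0, 0, 0], [0, 0, 0], 1], [[0, 0, 0], [0, 0, 0], 1], [[0, 0, 0], [0, 0, 0], 1]], "newtons": 60}}

```text
time_s: 4.38
position: [0.4393, 0.3358, 0.1152]
tool_rot: [0.001, 0.937, 0.351, 0.006]
force: [-0.2, 1.2, -1.1]
grip_width: 0.321
```

Run:
```python
from h import *
rel([.4367,.334,.109],.72)
s=snapshot("side")["pixels"]; cv2.imwrite("pics/side3.png",cv2.resize(s[200:320,140:280,::-1],None,fx=5,fy=5))
```

```text
t 4.38 pos [0.4393 0.3358 0.1152] yaw 0.7163 zax [ 0.011  0.003 -1.   ] F [-0.2  1.2 -1.1] grip 0.321 q6 1.3
shift mm [-3.2 -0.4  6.2] turn [ 0.0051 -0.0105 -0.0037]
```

View pics/side3.png

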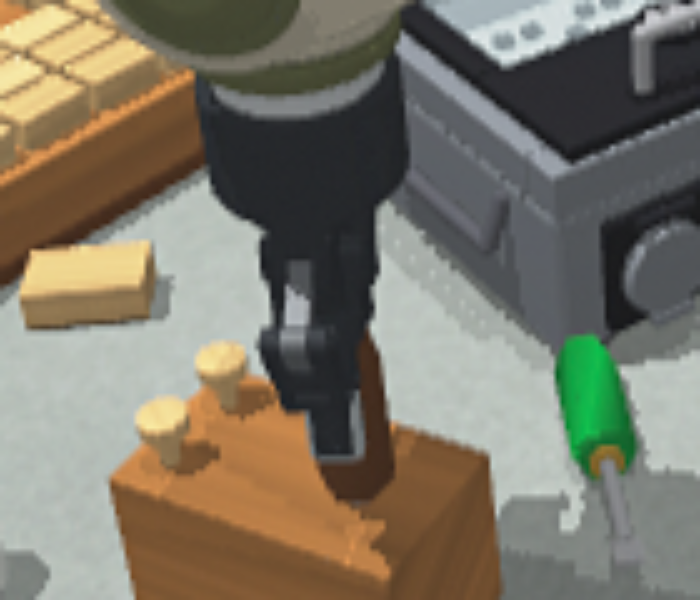

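Call:
{"api": "jog_arm", "payload": {"rows": [[[0, 0, -20], [0, 0, 0], 1], [[0, 0, -25], [0, 0, 0], 1], [[0, 0, -25], [0, 0, 0], 1], [[0, 0, -25], [0, 0, 0], 1], [[0, 0, -25], [0, 0, 0], 1], [[0, 0, -10], [0, 0, 0], 1], [[0, 0, 0], [0, 0, 0], 1]]}}

```text
time_s: 5.3
position: [0.4368, 0.3346, 0.2467]
tool_rot: [0.001, 0.937, 0.35, 0.003]
force: [0.2, 0.1, -1.2]
grip_width: 0.318
```

Run:
```python
from h import *
rel([.527,.0288,.28],.72)
s=snapshot("side")["pixels"]; cv2.imwrite("pics/side4.png",cv2.resize(s[170:310,140:280,::-1],None,fx=4,fy=4,interpolation=cv2.INTER_CUBIC))
```

```text
t 5.3 pos [0.4368 0.3346 0.2467] yaw 0.716 zax [ 0.006  0.    -1.   ] F [ 0.2  0.1 -1.2] grip 0.318 q6 1.3
shift mm [-132.5  290.1  -32.8] turn [ 0.0037 -0.0044 -0.004 ]
```

View pics/side4.png

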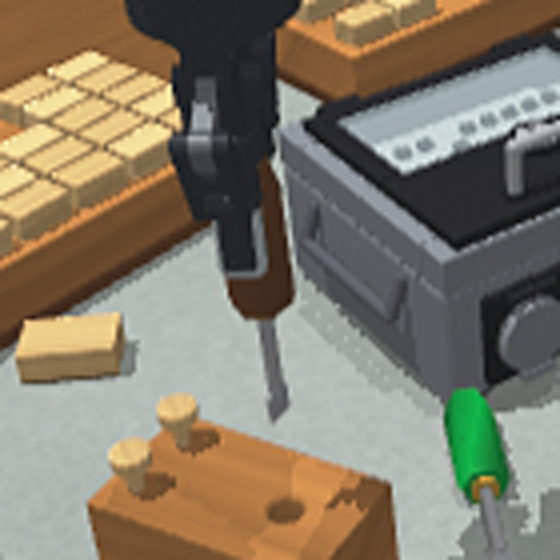

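Run:
```python
from h import *
s=snapshot("side")["pixels"][245:280,196:224,::-1]
cv2.imwrite("pics/side5.png",cv2.resize(s,None,fx=16,fy=16,interpolation=cv2.INTER_NEAREST))
```

```text
(no output)
```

View pics/side5.png

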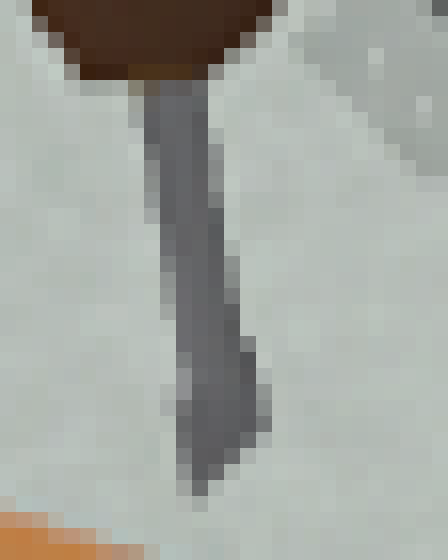

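Run:
```python
from h import *
px=lambda u,v:(196+u/16-.5,245+v/16-.5)
z=.1478
A=plane("side",px(188,495),z);B=plane("side",px(270,430),z)
print(A,B,(A+B)/2,np.hypot(*(A-B)[:2]),np.degrees(np.arctan2(*(A-B)[1::-1])))
rel([.5,0,.3],0)
c=np.array([.437,.334])
for yb in (101,41,-19):
  d=np.array([np.cos(np.radians(yb)),np.sin(np.radians(yb))])*.007
  print(yb,[np.round((proj("side",[*(c+s*d),z])-[195.5,244.5])*16) for s in(1,-1)])
```

```text
[0.43247894 0.33886893 0.1478    ] [0.43394923 0.32395141 0.1478    ] [0.43321409 0.33141017 0.1478    ] 0.014989802440321465 95.62898459537705
t 5.4 pos [0.4365 0.3345 0.2459] yaw 0.716 zax [ 0.004 -0.001 -1.   ] F [-0.1 -0.4 -1.2] grip 0.321 q6 1.3
shift mm [-171.5  294.2  -53.7] turn [ 0.002  -0.0038  0.716 ]
101 [array([159., 493.]), array([228., 429.])]
41 [array([138., 462.]), array([249., 459.])]
-19 [array([173., 430.]), array([215., 492.])]
```

Run:
```python
from h import *
t=cv2.imread("pics/top0.png"); 
c=t[198:218,262:282]; g=cv2.cvtColor(c,cv2.COLOR_BGR2GRAY).astype(float)
print(g.astype(int)[2:17,2:17])
# head mask: bright fill closed over slot
m=(g>95).astype('uint8'); m=cv2.morphologyEx(m,cv2.MORPH_CLOSE,np.ones((3,3)))
n,l,st,ce=cv2.connectedComponentsWithStats(m); print(st,ce+[262,198])
for i in range(1,n):
    if st[i,4]>40:
        cnt=cv2.findContours((l==i).astype('uint8'),cv2.RETR_EXTERNAL,cv2.CHAIN_APPROX_NONE)[0][0]
        (x,y),r=cv2.minEnclosingCircle(cnt);print(x+262,y+198,r,plane("top",(x+262,y+198),.138),plane("top",ce[i]+[262,198],.138))
print("side pred",(proj("side",[.527,.0288,.138])-[204.5,169.5])*6, "top r", 494*.0135/1.31)
```

```text
[[ 61  60  60  59  60  64  66  64  63  68  78  88  94  99 115]
 [ 60  60  58  59  67  76  83  68  59  65  63  61  62  65  73]
 [ 60  60  60  75  99 112 108  76  67  90  81  63  58  59  60]
 [ 59  63  78 115 143 148 119  77  87 126 118  82  61  57  57]
 [ 60  74 114 153 166 159 114  76 101 147 148 103  67  55  57]
 [ 60  89 141 165 169 154 105  77 113 155 158 121  77  56  56]
 [ 65  99 149 168 165 143  93  82 127 159 163 141  92  60  54]
 [ 68 105 152 168 163 128  83  88 140 163 166 149  99  61  47]
 [ 67 101 149 167 161 116  77  98 149 166 164 144  96  59  45]
 [ 61  86 133 158 154 107  78 109 154 168 159 127  85  55  49]
 [ 59  68 104 138 138  95  82 125 157 161 144 105  70  53  53]
 [ 60  59  75 105 109  79  87 135 152 142 114  79  58  51  55]
 [ 58  56  60  69  70  58  82 123 126 102  76  58  48  52  57]
 [ 59  58  58  58  54  53  62  79  78  64  53  45  45  53  57]
 [ 60  60  60  58  53  52  51  55  54  51  48  47  53  57  58]]
[[  0   0  20  20 275]
 [  7   0  13   4  28]
 [  3   4  12  11  97]] [[271.35636364 208.56      ]
 [276.57142857 198.78571429]
 [270.44329897 207.01030928]]
270.5 207.0 5.590270042419434 [0.52681705 0.028973   0.138     ] [0.52678707 0.02912473 0.138     ]
side pred [410.6740501  207.70390985] top r 5.090839694656488
```

Call:
{"api": "jog_arm", "payload": {"rows": [[[0, 0, -40], [0, 0, 0], 1], [[0, 0, 0], [0, 0, -0.17], 1], [[0, 0, 0], [0, 0, -0.17], 1], [[0, 0, 0], [0, 0, -0.17], 1], [[0, 0, 0], [0, 0, -0.17], 1], [[0, 0, 0], [0, 0, -0.17], 1], [[0, 0, 0], [0, 0, -0.17], 1], [[0, 0, 0], [0, 0, -0.15], 1], [[0, 0, 0], [0, 0, 0], 1]]}}

```text
time_s: 6.52
position: [0.4345, 0.3333, 0.2765]
tool_rot: [-0.002, 0.573, 0.82, -0.007]
force: [0.1, 0.3, -0.6]
grip_width: 0.316
```

Run:
```python
from h import *
rel([.5258,.0326,.275],1.89)
```

```text
t 6.53 pos [0.4345 0.3333 0.2765] yaw 1.9224 zax [-0.012 -0.009 -1.   ] F [ 0.1  0.3 -0.6] grip 0.316 q6 0.09
shift mm [-313.8  -17.8    3. ] turn [-0.0141  0.0042  0.0324]
```

Call:
{"api": "jog_arm", "payload": {"rows": [[[-20, 0, -20], [-0.014, 0.004, 0.03], 1], [[-45, -3, -4], [0, 0, 0], 1], [[-50, -3, 0], [0, 0, 0], 1], [[-50, -3, 0], [0, 0, 0], 1], [[-50, -3, 0], [0, 0, 0], 1], [[-50, -3, 0], [0, 0, 0], 1], [[-35, -3, 0], [0, 0, 0], 1], [[-14, 0, 0], [0, 0, 0], 1], [[0, 0, 0], [0, 0, 0], 1], [[0, 0, 0], [0, 0, 0], 1]]}}

```text
time_s: 7.78
position: [0.5144, 0.0213, 0.2956]
tool_rot: [-0.003, 0.597, 0.802, -0.003]
force: [-0.0, -0.9, -0.9]
grip_width: 0.317
```

Run:
```python
from h import *
rel([.5258,.0326,.26],1.89)
```

```text
t 7.78 pos [0.5144 0.0213 0.2956] yaw 1.8622 zax [-0.008 -0.    -1.   ] F [-0.  -0.9 -0.9] grip 0.317 q6 -0.48
shift mm [ 7.5 14.5 35.5] turn [-0.0082 -0.0022 -0.0278]
```

Call:
{"api": "jog_arm", "payload": {"rows": [[[6, 12, 15], [-0.008, -0.002, -0.028], 1], [[1, 2, 15], [0, 0, 0], 1], [[0, 0, 0], [0, 0, 0], 1]]}}

```text
time_s: 8.15
position: [0.5252, 0.0351, 0.2647]
tool_rot: [-0.0, 0.585, 0.811, 0.0]
force: [-0.2, -0.1, -1.0]
grip_width: 0.318
```

Run:
```python
from h import *
rel([.5258,.0326,.26],1.89)
s=snapshot("side")["pixels"][:,:,::-1]; cv2.imwrite("pics/side6f.png",s)
cv2.imwrite("pics/side6.png",cv2.resize(s[150:250,205:330],None,fx=6,fy=6,interpolation=cv2.INTER_CUBIC))
```

```text
t 8.15 pos [0.5252 0.0351 0.2647] yaw 1.8927 zax [-0.  0. -1.] F [-0.2 -0.1 -1. ] grip 0.318 q6 -0.48
shift mm [-2.6 -0.2  4.7] turn [-0.0001 -0.0004  0.0027]
```

View pics/side6.png

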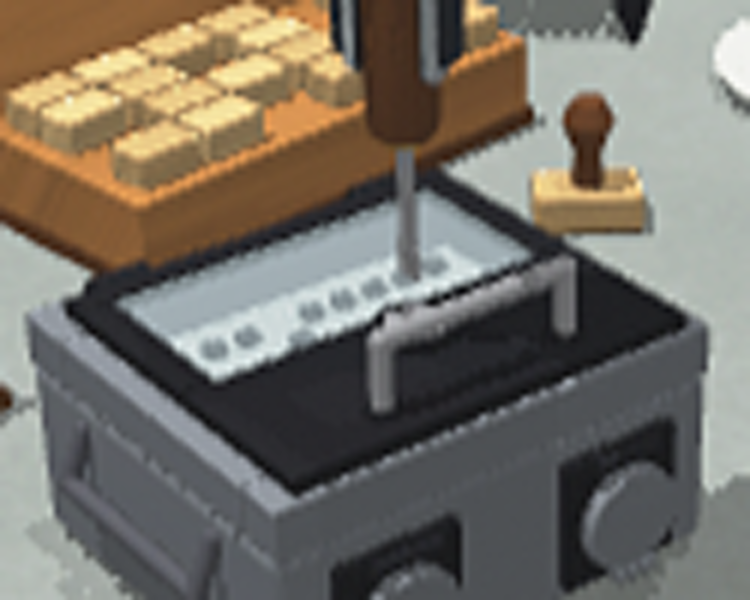

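Run:
```python
from h import *
s=cv2.imread("pics/side6f.png")
cv2.imwrite("pics/side6z.png",cv2.resize(s[180:212,258:294],None,fx=18,fy=18,interpolation=cv2.INTER_NEAREST))
rel([.5258,.0326,.26],1.89)
f=lambda P:(proj("side",P)-[257.5,179.5])*18
print("slot ",f([.527,.029,.138]),"tip expected center",f([.527,.029,.1645]))
for z in(.1645,):
  print([f([.527+s*.007*.979,.029-s*.007*.2034,z]) for s in (1,-1)])
```

```text
t 8.2 pos [0.5254 0.035  0.2655] yaw 1.8927 zax [ 0.001  0.    -1.   ] F [-0.3  0.4 -2.1] grip 0.319 q6 -0.48
shift mm [-2.4 -0.4  5.5] turn [0.0012 0.0002 0.0027]
slot  [277.14144354 443.64227759] tip expected center [272.31708862 288.01128258]
[array([243.65517481, 270.39100413]), array([301.24317703, 305.79396576])]
```

View pics/side6z.png

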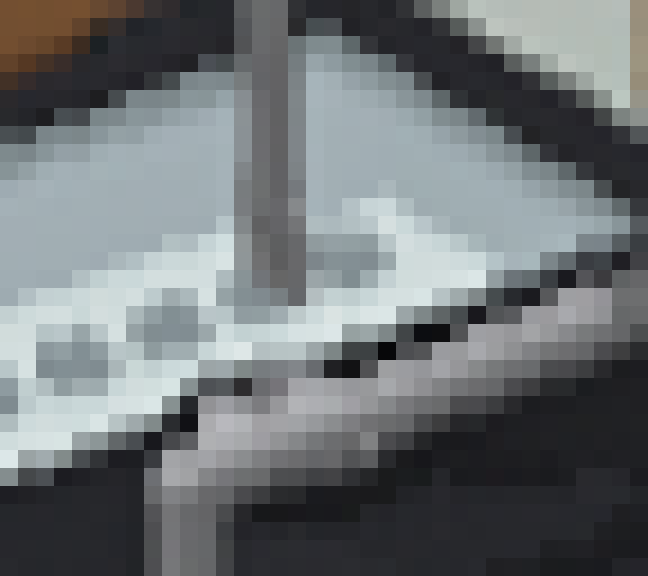

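Run:
```python
from h import *
s=cv2.imread("pics/side0.png")
cv2.imwrite("pics/side0z.png",cv2.resize(s[185:221,256:296],None,fx=18,fy=18,interpolation=cv2.INTER_NEAREST))
f=lambda P:np.round((proj("side",P)-[255.5,184.5])*18)
for a in range(0,360,30): print(a,f([.527+.0135*np.cos(np.radians(a)),.029+.0135*np.sin(np.radians(a)),.138]))
```

```text
0 [245. 325.]
30 [224. 347.]
60 [227. 371.]
90 [253. 390.]
120 [296. 399.]
150 [343. 397.]
180 [382. 382.]
210 [402. 360.]
240 [399. 337.]
270 [372. 318.]
300 [330. 309.]
330 [284. 312.]
```

View pics/side0z.png

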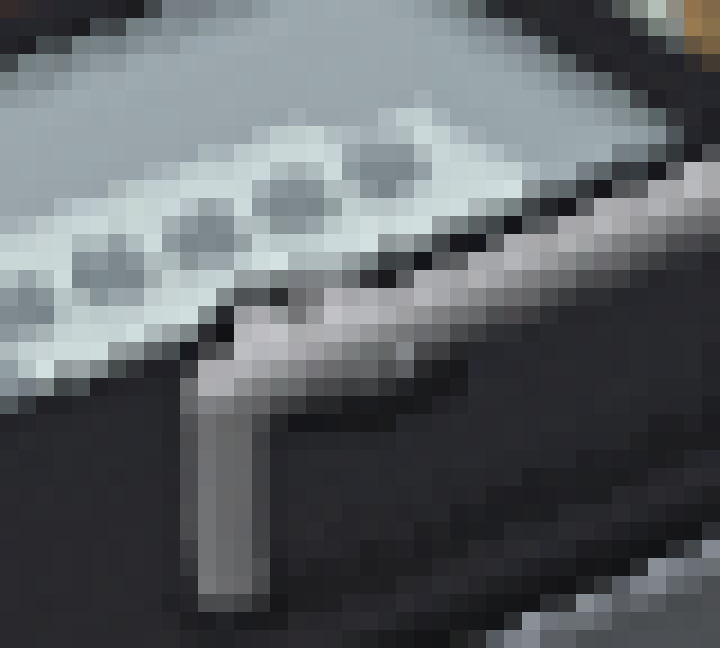

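Call:
{"api": "jog_arm", "payload": {"rows": [[[-1.5, 0, 12], [0, 0, 0.003], 1], [[0, 0, 0], [0, 0, 0], 1], [[0, 0, 0], [0, 0, 0], 1]]}}

```text
time_s: 8.57
position: [0.526, 0.0332, 0.2536]
tool_rot: [0.001, 0.586, 0.81, 0.001]
force: [0.1, -0.1, -0.7]
grip_width: 0.32
```

Run:
```python
from h import *
rel([.5258,.0332,.24],1.89)
```

```text
t 8.57 pos [0.526  0.0332 0.2536] yaw 1.8886 zax [ 0.003 -0.    -1.   ] F [ 0.1 -0.1 -0.7] grip 0.32 q6 -0.48
shift mm [ 0.1 -0.2 13.6] turn [ 0.0025  0.001  -0.0014]
```

Call:
{"api": "jog_arm", "payload": {"rows": [[[0, 0, 9], [0, 0, 0], 1], [[0, 0, 4], [0, 0, 0], 1], [[0, 0, 3], [0, 0, 0], 1]]}}

```text
time_s: 8.95
position: [0.5261, 0.033, 0.2368]
tool_rot: [0.001, 0.586, 0.81, 0.001]
force: [0.4, -1.2, -1.1]
grip_width: 0.318
```

Run:
```python
from h import *
rel([.5258,.0332,.232],1.89)
s=snapshot("side")["pixels"][:,:,::-1]; cv2.imwrite("pics/side7f.png",s)
cv2.imwrite("pics/side7.png",cv2.resize(s[165:215,245:305],None,fx=10,fy=10,interpolation=cv2.INTER_CUBIC))
```

```text
t 8.95 pos [0.5261 0.033  0.2368] yaw 1.8883 zax [ 0.003 -0.    -1.   ] F [ 0.4 -1.2 -1.1] grip 0.318 q6 -0.48
shift mm [ 0.2 -0.3  4.8] turn [ 0.003   0.0012 -0.0017]
```

View pics/side7.png

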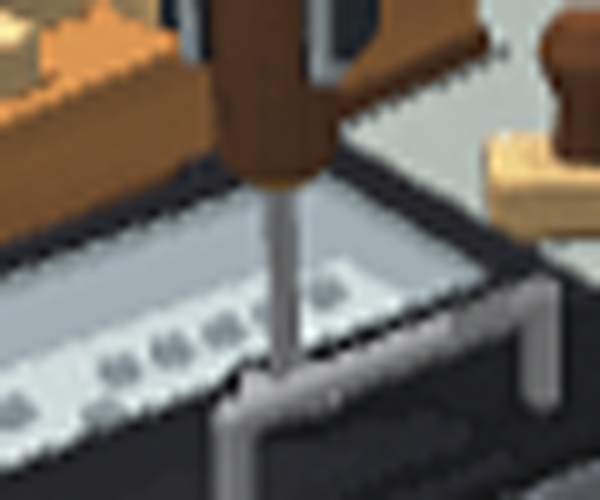

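Call:
{"api": "jog_arm", "payload": {"rows": [[[0, 0, 2.5], [0, 0, 0], 1], [[0, 0, 2.5], [0, 0, 0], 1]]}}

```text
time_s: 9.25
position: [0.5263, 0.033, 0.2336]
tool_rot: [0.002, 0.586, 0.81, 0.001]
force: [-5.0, 0.2, 16.0]
grip_width: 0.32
```

Run:
```python
from h import *
rel([.5258,.0332,.232],1.89)
```

```text
t 9.25 pos [0.5263 0.033  0.2336] yaw 1.8885 zax [ 0.005 -0.001 -1.   ] F [-5.   0.2 16. ] grip 0.32 q6 -0.48
shift mm [ 0.4 -0.4  1.6] turn [ 0.0044  0.0024 -0.0015]
```

Call:
{"api": "jog_arm", "payload": {"rows": [[[2.2, 1.2, 0.5], [0, 0, 0], 1]]}}

```text
time_s: 9.38
position: [0.5269, 0.0348, 0.2346]
tool_rot: [0.004, 0.586, 0.81, 0.001]
force: [-2.0, -4.2, 8.2]
grip_width: 0.318
```

Run:
```python
from h import *
rel([.5263,.033,.2336],1.89)
from workcell import read_state
print(read_state()["moment"])
s=snapshot("side")["pixels"][:,:,::-1]; cv2.imwrite("pics/side8f.png",s)
cv2.imwrite("pics/side8.png",cv2.resize(s[165:215,245:305],None,fx=10,fy=10,interpolation=cv2.INTER_NEAREST))
rel([.5263,.033,.2336],1.89)
```

```text
t 9.38 pos [0.5269 0.0348 0.2346] yaw 1.8884 zax [ 0.007 -0.003 -1.   ] F [-2.  -4.2  8.2] grip 0.318 q6 -0.47
shift mm [-1.5 -1.2  1. ] turn [ 0.0055  0.0049 -0.0016]
[-7.87483688e-01  4.85049567e-01  4.31948935e-04]
t 9.43 pos [0.5271 0.0349 0.2347] yaw 1.8886 zax [ 0.007 -0.003 -1.   ] F [-1.9 -2.4  8.1] grip 0.319 q6 -0.47
shift mm [-1.6 -1.3  1.1] turn [ 0.0058  0.0053 -0.0014]
```

View pics/side8.png

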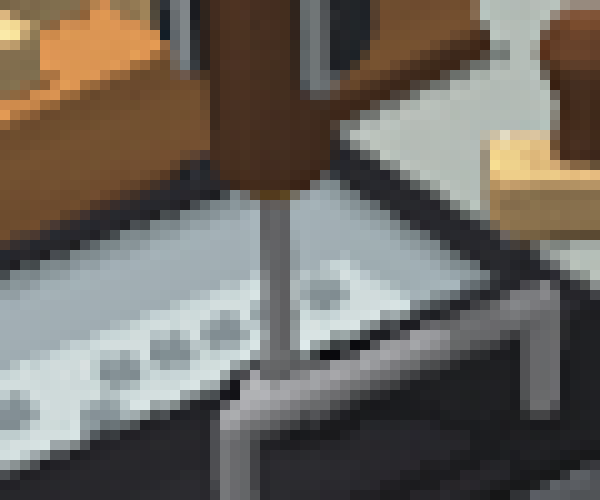

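Run:
```python
from h import *
f=lambda P:np.round((proj("side",P)-[244.5,164.5])*10,1)
for x,y in ((.527,.029),(.5275,.031)):
  for z in(.200,.203,.206,.208): print(z,f([x-.015*.65,y+.015*.76,z]),f([x,y,z]))
  for z in (.132,.135,.138): print("tip corner",z,f([x-.007*.979,y+.007*.2034,z]))
```

```text
0.2 [277.  217.4] [277.6 190.6]
0.203 [276.7 207. ] [277.3 180.3]
0.206 [276.4 196.6] [276.9 170. ]
0.208 [276.2 189.7] [276.7 163.1]
tip corner 0.132 [300.4 425.9]
tip corner 0.135 [300.1 416.3]
tip corner 0.138 [299.8 406.6]
0.2 [270.4 219.7] [271.1 192.9]
0.203 [270.1 209.3] [270.8 182.6]
0.206 [269.8 198.9] [270.4 172.2]
0.208 [269.5 191.9] [270.2 165.3]
tip corner 0.132 [294.1 428.3]
tip corner 0.135 [293.8 418.7]
tip corner 0.138 [293.5 409. ]
```

Call:
{"api": "jog_arm", "payload": {"rows": [[[-0.8, -0.4, 1], [-0.003, 0.003, 0], 1]]}}

```text
time_s: 9.55
position: [0.5271, 0.0339, 0.2349]
tool_rot: [0.004, 0.586, 0.81, 0.003]
force: [-3.3, 1.1, 5.9]
grip_width: 0.322
```

Call:
{"api": "jog_arm", "payload": {"rows": [[[-0.8, -0.4, 1], [0, 0.003, 0], 1]]}}

```text
time_s: 9.68
position: [0.527, 0.0332, 0.235]
tool_rot: [0.003, 0.586, 0.81, 0.004]
force: [-2.2, 1.9, 6.4]
grip_width: 0.32
```

Call:
{"api": "jog_arm", "payload": {"rows": [[[-0.8, -0.4, 1], [0, 0.003, 0], 1]]}}

```text
time_s: 9.8
position: [0.527, 0.0328, 0.235]
tool_rot: [0.002, 0.586, 0.81, 0.006]
force: [-1.2, 3.6, 5.9]
grip_width: 0.317
```

Call:
{"api": "jog_arm", "payload": {"rows": [[[-2.5, -1.4, 0.5], [0, 0, 0], 1]]}}

```text
time_s: 9.93
position: [0.5269, 0.0304, 0.2354]
tool_rot: [0.003, 0.586, 0.81, 0.007]
force: [-0.4, 2.6, 3.5]
grip_width: 0.322
```

Run:
```python
from h import *
rel([.5263,.033,.2336],1.89)
print(read_state()["moment"])
s=snapshot("side")["pixels"][:,:,::-1]; cv2.imwrite("pics/side9f.png",s)
cv2.imwrite("pics/side9.png",cv2.resize(s[165:215,245:305],None,fx=10,fy=10,interpolation=cv2.INTER_NEAREST))
```

```text
t 9.93 pos [0.5269 0.0304 0.2354] yaw 1.8892 zax [ 0.013  0.008 -1.   ] F [-0.4  2.6  3.5] grip 0.322 q6 -0.49
shift mm [2.6 0.2 1.8] turn [ 0.0153 -0.0034 -0.0008]
[ 0.63729855 -0.08073625 -0.00807026]
```

View pics/side9.png

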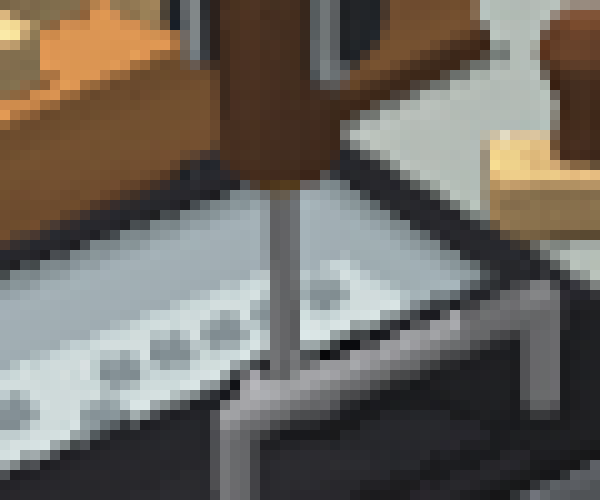

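Call:
{"api": "jog_arm", "payload": {"rows": [[[2.6, 0.2, 1.5], [0.015, -0.003, 0], 1], [[0, 0, 0], [0, 0, 0], 1]]}}

```text
time_s: 10.22
position: [0.5275, 0.0321, 0.2355]
tool_rot: [0.003, 0.586, 0.81, 0.0]
force: [-1.1, 0.2, 3.4]
grip_width: 0.318
```

Run:
```python
from h import *
rel([.5263,.033,.2336],1.89)
print(read_state()["moment"])
```

```text
t 10.22 pos [0.5275 0.0321 0.2355] yaw 1.8888 zax [ 0.004 -0.003 -1.   ] F [-1.1  0.2  3.4] grip 0.318 q6 -0.48
shift mm [ 1.2 -0.9  1.9] turn [ 0.0035  0.0038 -0.0012]
[-1.21559832e-01  3.54825700e-01  5.62425116e-05]
```

Call:
{"api": "jog_arm", "payload": {"rows": [[[0, -0.3, 1.5], [0, 0, -0.1], 1]]}}

```text
time_s: 10.35
position: [0.5275, 0.0321, 0.2347]
tool_rot: [0.003, 0.544, 0.839, 0.0]
force: [-1.1, 1.3, 8.4]
grip_width: 0.319
```

Run:
```python
from h import *
rel([.5263,.033,.2336],1.89)
print(read_state()["moment"])
```

```text
t 10.35 pos [0.5275 0.0321 0.2347] yaw 1.991 zax [ 0.006 -0.003 -1.   ] F [-1.1  1.3  8.4] grip 0.319 q6 -0.58
shift mm [ 1.3 -0.7  1. ] turn [0.0041 0.0047 0.101 ]
[ 0.55122808  0.30095359 -0.0072788 ]
```

Call:
{"api": "jog_arm", "payload": {"rows": [[[0, -0.3, 1.5], [0, 0, -0.1], 1]]}}

```text
time_s: 10.48
position: [0.5275, 0.0322, 0.2342]
tool_rot: [0.004, 0.5, 0.866, 0.001]
force: [-1.1, 4.3, 11.4]
grip_width: 0.324
```

Run:
```python
from h import *
rel([.5263,.033,.2336],1.89)
print(read_state()["moment"])
s=snapshot("side")["pixels"][:,:,::-1]; cv2.imwrite("pics/side10f.png",s)
cv2.imwrite("pics/side10.png",cv2.resize(s[165:215,245:305],None,fx=10,fy=10,interpolation=cv2.INTER_NEAREST))
```

```text
t 10.47 pos [0.5275 0.0322 0.2342] yaw 2.0943 zax [ 0.007 -0.003 -1.   ] F [-1.1  4.3 11.4] grip 0.324 q6 -0.68
shift mm [ 1.3 -0.7  0.6] turn [0.0054 0.0053 0.2043]
[ 0.71541941  0.46822175 -0.06962675]
```

View pics/side10.png

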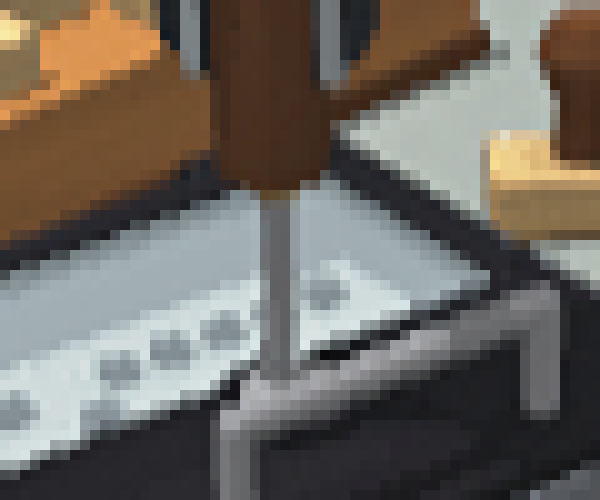

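Call:
{"api": "jog_arm", "payload": {"rows": [[[0, -0.6, 0.6], [0, 0, -0.16], 1], [[0, -0.6, 0.6], [0, 0, -0.16], 1], [[0, -0.6, 0.6], [0, 0, -0.16], 1]]}}

```text
time_s: 10.9
position: [0.5263, 0.033, 0.2348]
tool_rot: [0.004, 0.271, 0.963, 0.002]
force: [-1.7, 3.6, 6.7]
grip_width: 0.325
```

Run:
```python
from h import *
rel([.5263,.033,.2336],1.89)
print(read_state()["moment"])
s=snapshot("side")["pixels"][:,:,::-1]; cv2.imwrite("pics/side11f.png",s)
cv2.imwrite("pics/side11.png",cv2.resize(s[165:215,245:305],None,fx=10,fy=10,interpolation=cv2.INTER_NEAREST))
```

```text
t 10.9 pos [0.5263 0.033  0.2348] yaw 2.5933 zax [ 0.009  0.001 -1.   ] F [-1.7  3.6  6.7] grip 0.325 q6 -1.18
shift mm [-0.   0.   1.2] turn [0.0079 0.0055 0.7033]
[ 1.05877342  0.52901797 -0.08730046]
```

View pics/side11.png

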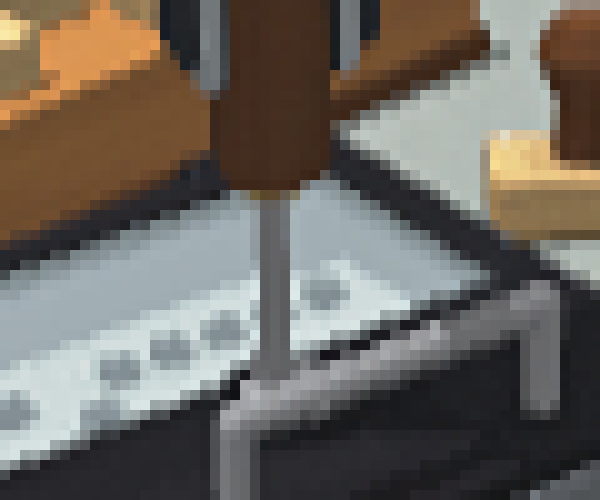

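Call:
{"api": "jog_arm", "payload": {"rows": [[[0.2, -1, 0.8], [-0.006, 0, -0.17], 1], [[0.2, -1, 0.8], [0, 0, -0.17], 1], [[0.2, -1, 0.8], [0, 0, -0.17], 1]]}}

```text
time_s: 11.32
position: [0.5242, 0.0327, 0.2345]
tool_rot: [0.006, 0.008, 1.0, 0.005]
force: [-4.0, 5.9, 9.4]
grip_width: 0.321
```

Run:
```python
from h import *
rel([.5240,.0285,.234],3.46)
print(read_state()["moment"])
```

```text
t 11.32 pos [0.5242 0.0327 0.2345] yaw 3.1264 zax [ 0.012  0.01  -1.   ] F [-4.   5.9  9.4] grip 0.321 q6 -1.73
shift mm [ 0.1 -4.2  0.4] turn [ 0.0082  0.0137 -0.3335]
[ 1.21453487  0.81074102 -0.09270876]
```

Call:
{"api": "jog_arm", "payload": {"rows": [[[0, -0.3, 0.8], [0.006, 0.01, -0.17], 1], [[0, -0.3, 0.8], [0, 0, -0.17], 1]]}}

```text
time_s: 11.58
position: [0.5239, 0.0333, 0.2345]
tool_rot: [0.002, -0.167, 0.986, 0.002]
force: [-5.1, 1.5, 9.1]
grip_width: 0.319
```

Run:
```python
from h import *
rel([.5240,.0285,.234],3.46)
print(read_state()["moment"])
s=snapshot("side")["pixels"][:,:,::-1]; cv2.imwrite("pics/side12f.png",s)
cv2.imwrite("pics/side12.png",cv2.resize(s[140:240,205:325],None,fx=6,fy=6,interpolation=cv2.INTER_CUBIC))
```

```text
t 11.57 pos [0.5239 0.0333 0.2345] yaw -2.8051 zax [ 0.003  0.005 -1.   ] F [-5.1  1.5  9.1] grip 0.319 q6 -2.07
shift mm [ 1.5 -4.6  0.5] turn [0.004  0.0042 0.0181]
[ 0.29726347  1.06456657 -0.0475366 ]
```

View pics/side12.png

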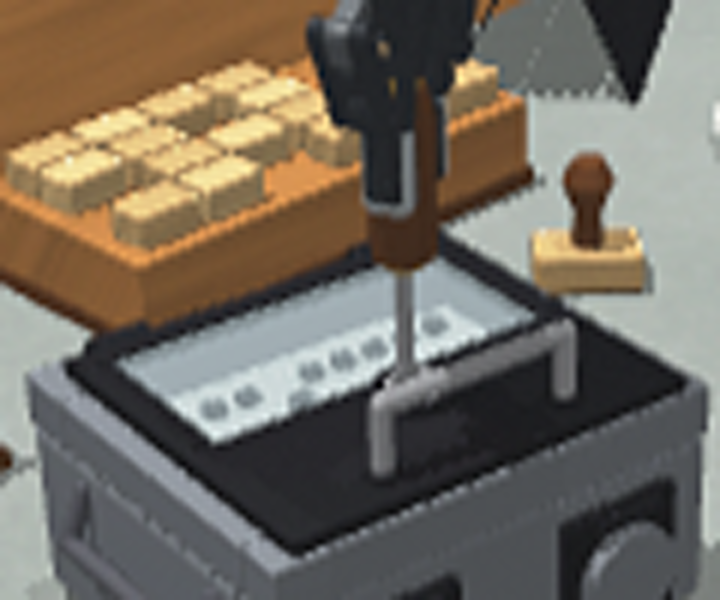

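Call:
{"api": "jog_arm", "payload": {"rows": [[[0, -0.3, 0.8], [0, 0, -0.12], 1]]}}

```text
time_s: 11.75
position: [0.5235, 0.0332, 0.2344]
tool_rot: [0.001, -0.232, 0.973, 0.002]
force: [-4.4, 1.1, 8.9]
grip_width: 0.319
```

Run:
```python
from h import *
rel([.5240,.0285,.234],3.46)
print(read_state()["moment"])
```

```text
t 11.75 pos [0.5235 0.0332 0.2344] yaw -2.674 zax [ 0.002  0.005 -1.   ] F [-4.4  1.1  8.9] grip 0.319 q6 -2.2
shift mm [ 1.7 -4.4  0.4] turn [0.0039 0.0036 0.1491]
[ 0.27985871  1.1650136  -0.05484854]
```

Call:
{"api": "jog_arm", "payload": {"rows": [[[0, -0.3, 0.8], [0, 0, -0.12], 1]]}}

```text
time_s: 11.88
position: [0.5232, 0.033, 0.2344]
tool_rot: [0.001, -0.292, 0.957, 0.002]
force: [-4.8, 1.0, 9.8]
grip_width: 0.32
```

Run:
```python
from h import *
rel([.5240,.0285,.234],3.46)
print(read_state()["moment"])
```

```text
t 11.88 pos [0.5232 0.033  0.2344] yaw -2.5499 zax [ 0.001  0.005 -1.   ] F [-4.8  1.   9.8] grip 0.32 q6 -2.33
shift mm [ 1.9 -4.2  0.4] turn [0.0038 0.003  0.2733]
[ 0.08743634  1.07324405 -0.15324394]
```

Call:
{"api": "jog_arm", "payload": {"rows": [[[0, -0.2, 0.5], [0, 0, -0.06], 1]]}}

```text
time_s: 12.0
position: [0.5231, 0.0329, 0.2346]
tool_rot: [0.001, -0.321, 0.947, 0.002]
force: [-2.8, -0.4, 7.6]
grip_width: 0.323
```

Run:
```python
from h import *
rel([.5240,.0285,.234],3.46)
print(read_state()["moment"])
```

```text
t 12.0 pos [0.5231 0.0329 0.2346] yaw -2.4873 zax [ 0.001  0.004 -1.   ] F [-2.8 -0.4  7.6] grip 0.323 q6 -2.39
shift mm [ 2.  -4.   0.6] turn [0.0034 0.0026 0.3358]
[ 0.08967708  0.70151118 -0.24271222]
```

Call:
{"api": "jog_arm", "payload": {"rows": [[[0, 0.2, 0], [0, 0, 0.12], 1], [[0, 0.2, 0], [0, 0, 0.12], 1]]}}

```text
time_s: 12.25
position: [0.5228, 0.0333, 0.2354]
tool_rot: [0.001, -0.203, 0.979, 0.002]
force: [0.2, 0.4, 3.4]
grip_width: 0.321
```

Run:
```python
from h import *
rel([.5240,.0285,.234],3.46)
print(read_state()["moment"])
```

```text
t 12.25 pos [0.5228 0.0333 0.2354] yaw -2.7331 zax [ 0.001  0.003 -1.   ] F [0.2 0.4 3.4] grip 0.321 q6 -2.14
shift mm [ 0.8 -4.8  1.4] turn [0.0029 0.0021 0.0901]
[ 0.05798747 -0.00230542  0.08219491]
```

Call:
{"api": "jog_arm", "payload": {"rows": [[[0, 0, 0], [0, 0, -0.08], 1], [[0, 0, -4], [0, 0, 0], 1], [[0, 0, -6], [0, 0, 0], 1], [[0, 0, -8], [0, 0, 0], 1]]}}

```text
time_s: 12.75
position: [0.5223, 0.033, 0.2533]
tool_rot: [-0.001, -0.241, 0.971, 0.001]
force: [0.2, 0.2, -1.3]
grip_width: 0.319
```

Run:
```python
from h import *
rel([.5240,.0285,.26],3.46)
s=snapshot("side")["pixels"][:,:,::-1]; cv2.imwrite("pics/side13f.png",s)
cv2.imwrite("pics/side13.png",cv2.resize(s[140:240,205:325],None,fx=6,fy=6,interpolation=cv2.INTER_CUBIC))
```

```text
t 12.75 pos [0.5223 0.033  0.2533] yaw -2.6555 zax [-0.002  0.002 -1.   ] F [ 0.2  0.2 -1.3] grip 0.319 q6 -2.22
shift mm [ 0.6 -4.8 -6.7] turn [ 0.0031 -0.0012  0.1676]
```

View pics/side13.png

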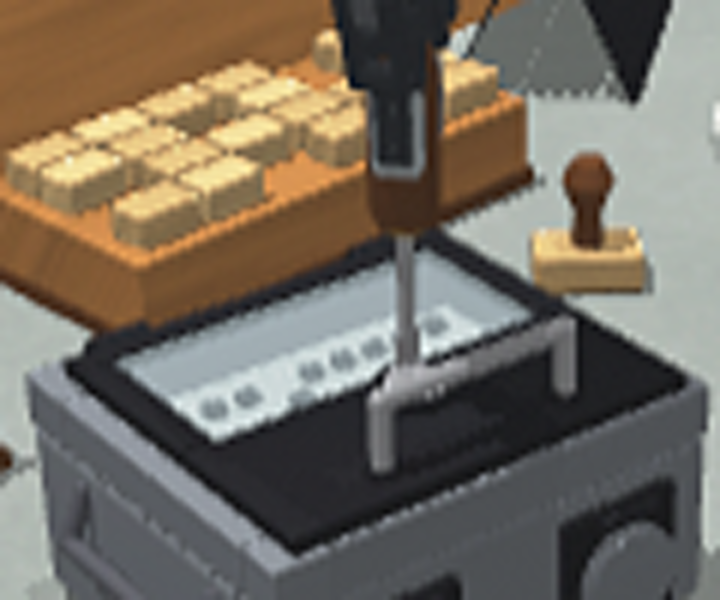

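Call:
{"api": "jog_arm", "payload": {"rows": [[[0, 0, -20], [0, 0, 0], 1], [[0, 0, -20], [0, 0, 0], 1], [[0, 0, -10], [0, 0, 0], 1], [[0, 0, 0], [0, 0, 0], 1]]}}

```text
time_s: 13.3
position: [0.5226, 0.0328, 0.3062]
tool_rot: [0.0, -0.24, 0.971, 0.001]
force: [-0.4, 0.2, -0.8]
grip_width: 0.32
```

Run:
```python
from h import *
rel([.437,.334,.3],3.46)
for n in("side","top"):
  s=snapshot(n)["pixels"][:,:,::-1]; cv2.imwrite(f"pics/{n}14f.png",s)
cv2.imwrite("pics/side14.png",np.hstack([cv2.resize(cv2.imread("pics/side14f.png")[120:220,235:305],None,fx=6,fy=6,interpolation=cv2.INTER_CUBIC),cv2.resize(cv2.imread("pics/top14f.png")[170:270,220:280],None,fx=6,fy=6)]))
```

```text
t 13.3 pos [0.5226 0.0328 0.3062] yaw -2.6569 zax [-0.     0.002 -1.   ] F [-0.4  0.2 -0.8] grip 0.32 q6 -2.22
shift mm [-64.6 306.4   6.9] turn [0.002  0.0003 0.1663]
```

View pics/side14.png

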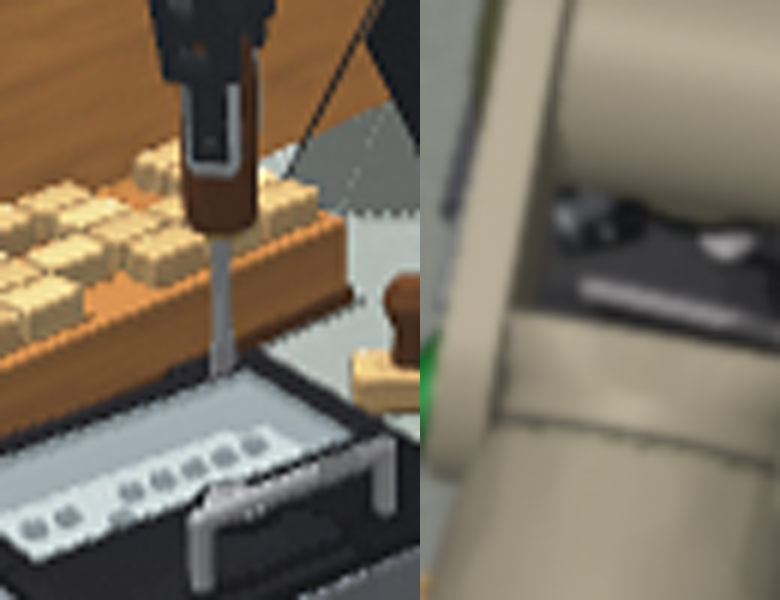

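View pics/top14f.png

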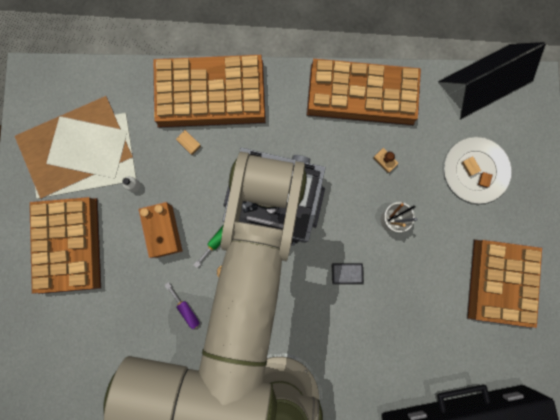

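Run:
```python
from h import *
t=cv2.imread("pics/top14f.png")[228:252,146:172]
cv2.imwrite("pics/hole.png",cv2.resize(t,None,fx=20,fy=20,interpolation=cv2.INTER_NEAREST))
s=cv2.imread("pics/side14f.png")[150:186,262:282]
cv2.imwrite("pics/tip.png",cv2.resize(s,None,fx=16,fy=16,interpolation=cv2.INTER_NEAREST))
```

```text
(no output)
```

View pics/hole.png

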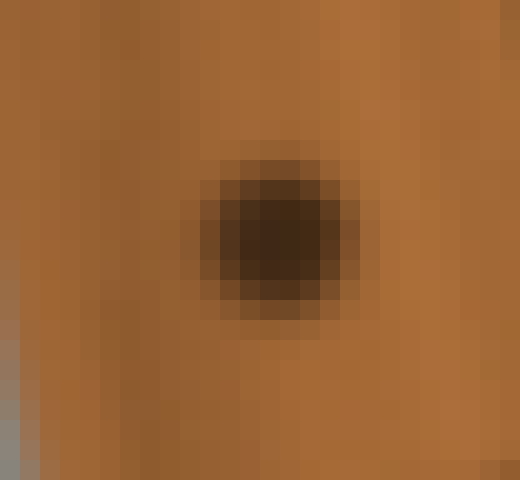

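View pics/tip.png

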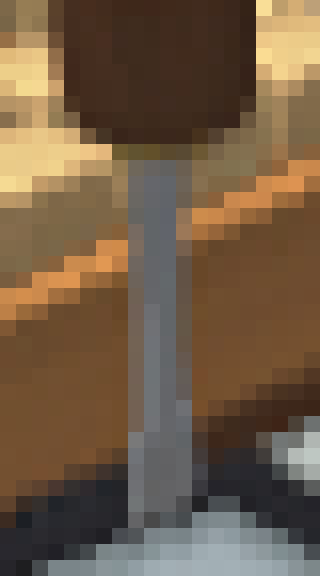

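Run:
```python
from h import *
print("hole top",plane("top",(159.45,239.5),.085))
px=lambda u,v:(262+u/16-.5,150+v/16-.5)
for z in (.206,.209): print("tip side",plane("side",px(163,508),z))
tip=plane("side",px(163,508),.2075)
# shank at top: vertical line through tip predicted
for h in (.03,.05,.07): print(h,(proj("side",tip+[0,0,h])-[261.5,149.5])*16)
c=np.array([.5226,.0328]);d=tip[:2]-c;y=-2.657
print("p raw side", 1000*np.array([d@[np.cos(y),np.sin(y)],d@[np.sin(y),-np.cos(y)]]))
```

```text
hole top [0.43832588 0.33512877 0.085     ]
tip side [0.52899724 0.02877533 0.206     ]
tip side [0.52503932 0.03317437 0.209     ]
0.03 [157.41480302 339.94299902]
0.05 [153.76561374 224.98001434]
0.07 [150.04108687 107.64361607]
p raw side [-3.0593381 -3.673256 ]
```

Call:
{"api": "jog_arm", "payload": {"rows": [[[-10, 45, 0], [0, 0, 0], 1], [[-10, 50, 0], [0, 0, 0], 1], [[-10, 50, 0], [0, 0, 0], 1], [[-10, 50, 0], [0, 0, 0], 1], [[-10, 50, 0], [0, 0, 0], 1], [[-10, 45, 0], [0, 0, 0], 1], [[0, 10, 0], [0, 0, 0], 1], [[0, 0, 0], [0, 0, 0], 1], [[0, 0, 0], [0, 0, 0], 1]]}}

```text
time_s: 14.52
position: [0.4322, 0.3331, 0.299]
tool_rot: [-0.007, -0.238, 0.971, 0.001]
force: [-1.0, -0.3, -1.7]
grip_width: 0.319
```

Run:
```python
from h import *
rel([.4359,.3335,.217],-2.657)
s=snapshot("top")["pixels"][:,:,::-1]; cv2.imwrite("pics/top15f.png",s)
cv2.imwrite("pics/top15.png",cv2.resize(s[145:245,220:330],None,fx=6,fy=6,interpolation=cv2.INTER_CUBIC))
```

```text
t 14.53 pos [0.4322 0.3331 0.299 ] yaw -2.6607 zax [-0.013 -0.001 -1.   ] F [-1.  -0.3 -1.7] grip 0.319 q6 -1.61
shift mm [-4.5 -1.8 82. ] turn [ 0.0052 -0.0123 -0.0038]
```

View pics/top15.png

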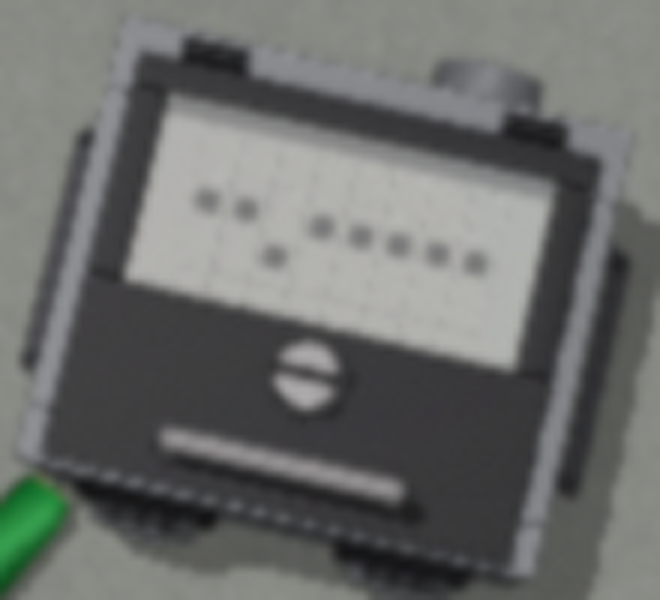

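The slot now lies along the flap's front edge (crop (306,375)), so the screw is fully turned, and the flap is shut. Next I'll return the driver.

Call:
{"api": "jog_arm", "payload": {"rows": [[[-4, -2, 30], [0.005, -0.012, 0], 1], [[0, 0, 30], [0, 0, 0], 1], [[0, 0, 15], [0, 0, 0], 1], [[0, 0, 0], [0, 0, 0], 1], [[0, 0, 0], [0, 0, 0], 1]]}}

```text
time_s: 15.2
position: [0.4393, 0.3289, 0.2234]
tool_rot: [0.001, -0.235, 0.972, -0.0]
force: [-0.6, 0.4, -0.8]
grip_width: 0.318
```

Run:
```python
from h import *
rel([.4359,.3335,.210],-2.657)
s=snapshot("side")["pixels"][:,:,::-1]; cv2.imwrite("pics/side16f.png",s)
cv2.imwrite("pics/side16.png",cv2.resize(s[240:310,175:255],None,fx=8,fy=8,interpolation=cv2.INTER_CUBIC))
f=lambda P:np.round((proj("side",P)-[174.5,239.5])*8)
print("hole",f([.4378,.3345,.085]),"tip want",f([.4378,.3345,read_state()["position"][2]-.0968]))
```

```text
t 15.2 pos [0.4393 0.3289 0.2234] yaw -2.668 zax [ 0.003  0.001 -1.   ] F [-0.6  0.4 -0.8] grip 0.318 q6 -1.61
shift mm [ 1.   5.6 13.4] turn [-0.0007  0.0028 -0.011 ]
hole [288. 454.] tip want [270. 334.]
```

View pics/side16.png

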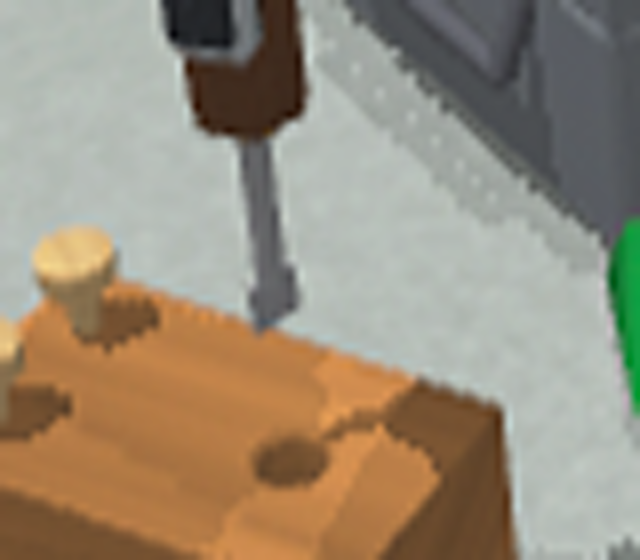

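Call:
{"api": "jog_arm", "payload": {"rows": [[[1, 5.8, 2], [0, 0.003, -0.01], 1], [[0, 0, 0], [0, 0, 0], 1], [[0, 0, 0], [0, 0, 0], 1]]}}

```text
time_s: 15.62
position: [0.4358, 0.3341, 0.2225]
tool_rot: [0.001, -0.24, 0.971, -0.0]
force: [0.3, -0.4, -1.7]
grip_width: 0.319
```

Run:
```python
from h import *
rel([.4359,.3335,.210],-2.657)
s=snapshot("side")["pixels"][:,:,::-1]; cv2.imwrite("pics/side17f.png",s)
cv2.imwrite("pics/side17.png",cv2.resize(s[240:310,175:255],None,fx=8,fy=8,interpolation=cv2.INTER_CUBIC))
f=lambda P:np.round((proj("side",P)-[174.5,239.5])*8)
print("hole",f([.4378,.3345,.085]),"tip want",f([.4378,.3345,read_state()["position"][2]-.0968])+[2,7])
```

```text
t 15.62 pos [0.4358 0.3341 0.2225] yaw -2.6572 zax [ 0.002  0.    -1.   ] F [ 0.3 -0.4 -1.7] grip 0.319 q6 -1.61
shift mm [ 0.3 -0.6 12.5] turn [-0.0008  0.0018 -0.0002]
hole [288. 454.] tip want [273. 344.]
```

View pics/side17.png

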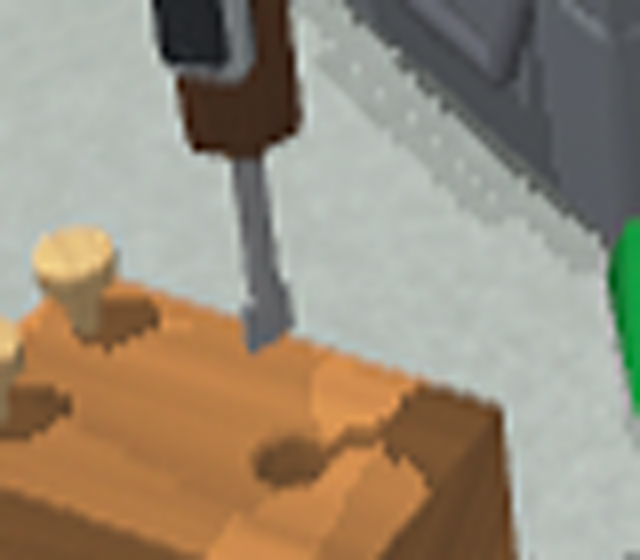

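Call:
{"api": "jog_arm", "payload": {"rows": [[[0, 0, 15], [0, 0, 0], 1], [[0, 0, 15], [0, 0, 0], 1], [[0, 0, 10], [0, 0, 0], 1], [[0, 0, 0], [0, 0, 0], 1]]}}

```text
time_s: 16.18
position: [0.4354, 0.3338, 0.1785]
tool_rot: [-0.0, -0.24, 0.971, -0.0]
force: [-0.3, -0.8, -0.5]
grip_width: 0.317
```

Run:
```python
from h import *
rel([.4359,.3335,.112],-2.657)
s=snapshot("side")["pixels"][:,:,::-1]; cv2.imwrite("pics/side18f.png",s)
cv2.imwrite("pics/side18.png",cv2.resize(s[240:310,175:255],None,fx=8,fy=8,interpolation=cv2.INTER_CUBIC))
```

```text
t 16.18 pos [0.4354 0.3338 0.1785] yaw -2.6573 zax [-0.    -0.001 -1.   ] F [-0.3 -0.8 -0.5] grip 0.317 q6 -1.61
shift mm [-0.3 -0.4 66.5] turn [-0.0007 -0.0005 -0.0003]
```

View pics/side18.png

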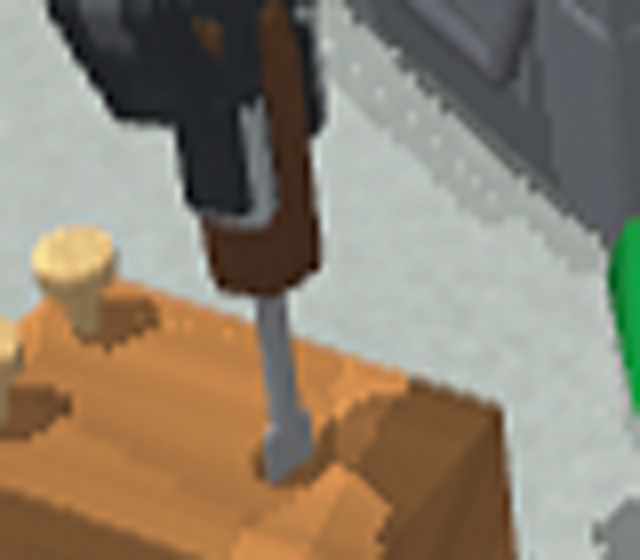

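Call:
{"api": "jog_arm", "payload": {"rows": [[[0, 0, 8], [0, 0, 0], 1], [[0, 0, 12], [0, 0, 0], 1]]}}

```text
time_s: 16.48
position: [0.4363, 0.3342, 0.1592]
tool_rot: [0.002, -0.24, 0.971, -0.0]
force: [-0.7, 0.4, -0.7]
grip_width: 0.323
```

Run:
```python
from h import *
rel([.4359,.3335,.112],-2.657)
```

```text
t 16.48 pos [0.4363 0.3342 0.1592] yaw -2.6573 zax [ 0.003  0.001 -1.   ] F [-0.7  0.4 -0.7] grip 0.323 q6 -1.61
shift mm [ 0.8 -0.4 47.2] turn [-0.0009  0.0032 -0.0003]
```

No contact force and the tip is about 20 mm inside the hole, so I'll keep going down.

Call:
{"api": "jog_arm", "payload": {"rows": [[[0.5, 0, 13], [0, 0.002, 0], 1], [[0, 0, 12], [0, 0, 0], 1], [[0, 0, 10], [0, 0, 0], 1], [[0, 0, 6], [0, 0, 0], 1]]}}

```text
time_s: 16.98
position: [0.4357, 0.3338, 0.1148]
tool_rot: [0.0, -0.24, 0.971, -0.0]
force: [-8.4, -3.6, 46.1]
grip_width: 0.32
```

Run:
```python
from h import *
rel([.4359,.3335,.112],-2.657)
s=snapshot("side")["pixels"][:,:,::-1]; cv2.imwrite("pics/side19f.png",s)
cv2.imwrite("pics/side19.png",cv2.resize(s[220:310,165:255],None,fx=6,fy=6,interpolation=cv2.INTER_CUBIC))
```

```text
t 16.98 pos [0.4357 0.3338 0.1148] yaw -2.6574 zax [ 0.001 -0.001 -1.   ] F [-8.4 -3.6 46.1] grip 0.32 q6 -1.61
shift mm [-0.  -0.4  2.8] turn [-0.0009  0.0001 -0.0004]
```

View pics/side19.png

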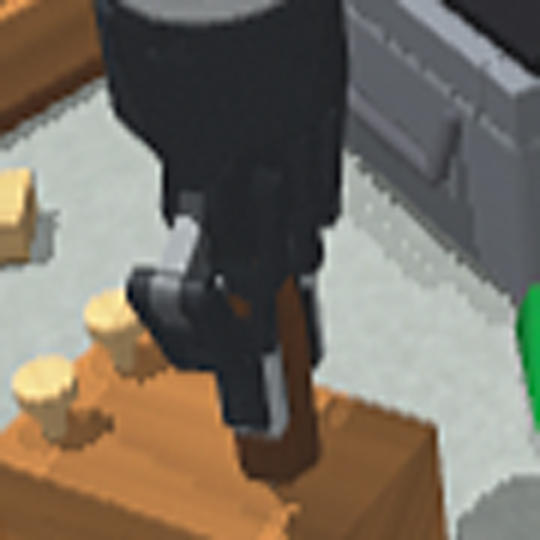

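Call:
{"api": "jog_arm", "payload": {"rows": [[[0, 0, -0.5], [0, 0, 0], 1], [[0, 0, 0], [0, 0, 0], -0.3], [[0, 0, 0], [0, 0, 0], -1], [[0, 0, 0], [0, 0, 0], -1], [[0, 0, 0], [0, 0, 0], -1], [[0, 0, 0], [0, 0, 0], -1]]}}

```text
time_s: 17.77
position: [0.4361, 0.3341, 0.116]
tool_rot: [0.001, -0.24, 0.971, -0.0]
force: [0.1, -0.3, -0.5]
grip_width: 0.999
```

Run:
```python
from h import *
rel([.4359,.3335,.112],-2.657)
s=snapshot("side")["pixels"][:,:,::-1]; cv2.imwrite("pics/side20f.png",s)
cv2.imwrite("pics/side20.png",cv2.resize(s[220:310,165:255],None,fx=6,fy=6,interpolation=cv2.INTER_CUBIC))
```

```text
t 17.77 pos [0.4361 0.3341 0.116 ] yaw -2.6573 zax [ 0.002  0.    -1.   ] F [ 0.1 -0.3 -0.5] grip 0.999 q6 -1.61
shift mm [ 0.5 -0.4  4. ] turn [-0.0009  0.0018 -0.0003]
```

View pics/side20.png

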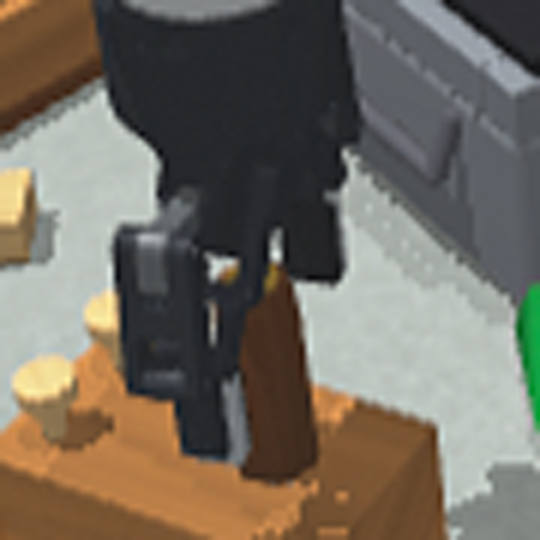

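Call:
{"api": "jog_arm", "payload": {"rows": [[[0, 0, -25], [0, 0, 0], -1], [[0, 0, -45], [0, 0, 0], -1], [[0, 0, -50], [0, 0, 0], -1], [[0, 0, -50], [0, 0, 0.17], -1], [[0, 0, 0], [0, 0, 0.18], -1], [[0, 0, 0], [0, 0, 0.18], -1], [[0, 0, 0], [0, 0, 0.18], -1], [[0, 0, 0], [0, 0, 0.18], -1], [[0, 0, 0], [0, 0, 0.18], -1], [[0, 0, 0], [0, 0, 0.18], -1], [[0, 0, 0], [0, 0, 0.18], -1], [[0, 0, 0], [0, 0, 0.18], -1], [[0, 0, 0], [0, 0, 0.18], -1], [[0, 0, 0], [0, 0, 0.18], -1], [[0, 0, 0], [0, 0, 0.18], -1], [[0, 0, 0], [0, 0, 0.1], -1]]}}

```text
time_s: 19.82
position: [0.4352, 0.3338, 0.2917]
tool_rot: [0.001, 0.796, 0.605, 0.001]
force: [-0.0, 0.5, -0.3]
grip_width: 1.0
```

Run:
```python
from h import *
rel([.4837,.038,.28],1.367)
s=snapshot("side")["pixels"][:,:,::-1]; cv2.imwrite("pics/side21f.png",s)
cv2.imwrite("pics/side21.png",s[100:400,100:400])
```

```text
t 19.82 pos [0.4352 0.3338 0.2917] yaw 1.3005 zax [ 0.002 -0.    -1.   ] F [-0.   0.5 -0.3] grip 1.0 q6 0.71
shift mm [-272.1  125.7   11.8] turn [ 0.0016 -0.0002 -0.0665]
```

View pics/side21.png

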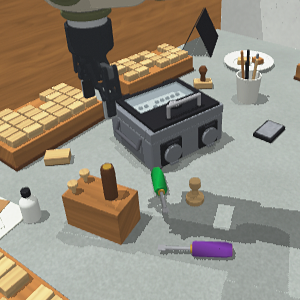

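Call:
{"api": "jog_arm", "payload": {"rows": [[[-40, 19, 0], [0, 0, -0.066], -1], [[-50, 20, 0], [0, 0, 0], -1], [[-50, 20, 0], [0, 0, 0], -1], [[-50, 20, 0], [0, 0, 0], -1], [[-50, 20, 0], [0, 0, 0], -1], [[-20, 8, 0], [0, 0, 0], -1], [[0, 0, 0], [0, 0, 0], -1], [[0, 0, 0], [0, 0, 0], -1]]}}

```text
time_s: 20.88
position: [0.486, 0.0494, 0.2915]
tool_rot: [0.001, 0.771, 0.637, 0.001]
force: [-0.5, 0.3, 0.9]
grip_width: 1.001
```

Run:
```python
from h import *
rel([.4837,.038,.25],1.367)
s=snapshot("top")["pixels"][:,:,::-1]; cv2.imwrite("pics/top22f.png",s)
s2=snapshot("side")["pixels"][:,:,::-1]; cv2.imwrite("pics/side22f.png",s2)
cv2.imwrite("pics/c22.png",np.hstack([cv2.resize(s[205:265,130:190],None,fx=6,fy=6,interpolation=cv2.INTER_CUBIC),cv2.resize(s2[255:315,175:235],None,fx=6,fy=6,interpolation=cv2.INTER_CUBIC)]))
```

```text
t 20.88 pos [0.486  0.0494 0.2915] yaw 1.3801 zax [ 0.002  0.    -1.   ] F [-0.5  0.3  0.9] grip 1.001 q6 0.05
shift mm [-11.6  -0.2  41.5] turn [ 0.0022 -0.0005  0.0131]
```

View pics/c22.png

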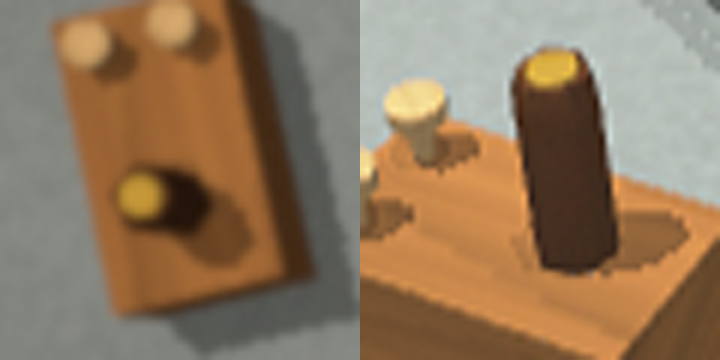

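View pics/side22f.png

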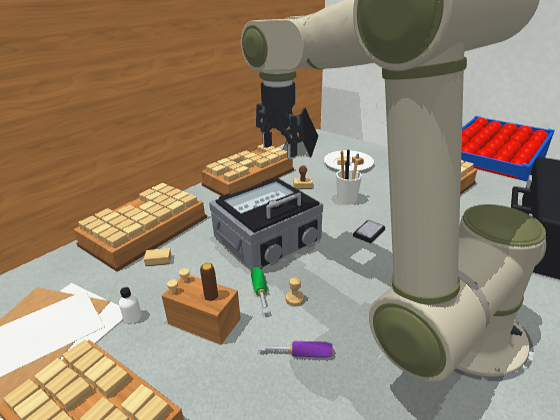

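Call:
{"api": "jog_arm", "payload": {"rows": [[[-11, 0, 20], [0.002, 0, 0.013], -1], [[-1, 0, 30], [0, 0, 0], -1], [[0, 0, 30], [0, 0, 0], -1], [[0, 0, 25], [0, 0, 0], -1], [[0, 0, 0], [0, 0, 0], -1], [[0, 0, 0], [0, 0, 0], -1]]}}

```text
time_s: 21.72
position: [0.484, 0.0424, 0.1855]
tool_rot: [0.001, 0.772, 0.635, 0.002]
force: [-0.9, 0.2, -0.1]
grip_width: 1.001
```

Run:
```python
from h import *
rel([.4837,.038,.149],1.367)
```

```text
t 21.73 pos [0.484  0.0424 0.1855] yaw 1.3767 zax [ 0.004  0.    -1.   ] F [-0.9  0.2 -0.1] grip 1.001 q6 0.04
shift mm [-4.4  0.4 36.5] turn [ 0.0038 -0.001   0.0097]
```

Call:
{"api": "jog_arm", "payload": {"rows": [[[-4, 0, 18], [0.004, 0, 0.01], -1], [[0, 0, 18], [0, 0, 0], -1], [[0, 0, 0], [0, 0, 0], -1], [[0, 0, 0], [0, 0, 0], -1]]}}

```text
time_s: 22.22
position: [0.4857, 0.0389, 0.1538]
tool_rot: [0.003, 0.775, 0.632, 0.003]
force: [0.5, 0.6, 0.2]
grip_width: 0.998
```

Run:
```python
from h import *
rel([.4837,.038,.149],1.367)
s=snapshot("side")["pixels"][:,:,::-1]
cv2.imwrite("pics/side23.png",cv2.resize(s[140:240,205:325],None,fx=6,fy=6,interpolation=cv2.INTER_CUBIC))
```

```text
t 22.23 pos [0.4857 0.0389 0.1538] yaw 1.3683 zax [ 0.008 -0.    -1.   ] F [0.5 0.6 0.2] grip 0.998 q6 0.04
shift mm [-1.3 -1.8  4.7] turn [ 0.0082 -0.0015  0.0013]
```

View pics/side23.png

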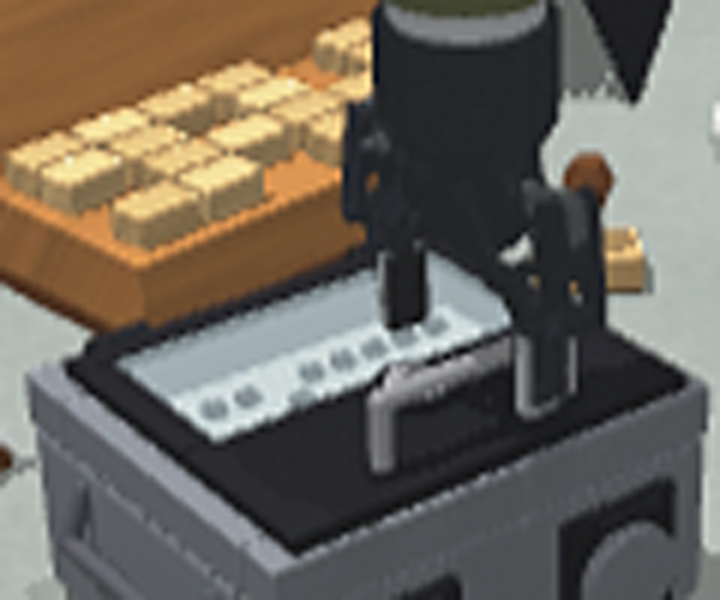

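Call:
{"api": "jog_arm", "payload": {"rows": [[[-1, -1.8, 4], [0.008, 0, 0], -1], [[0, 0, 0], [0, 0, 0], 1], [[0, 0, 0], [0, 0, 0], 1], [[0, 0, 0], [0, 0, 0], 1], [[0, 0, 0], [0, 0, 0], 1], [[0, 0, 0], [0, 0, 0], 1], [[0, 0, 0], [0, 0, 0], 1], [[0, 0, 0], [0, 0, 0], 1]], "newtons": 40}}

```text
time_s: 23.28
position: [0.4813, 0.0388, 0.1503]
tool_rot: [-0.003, 0.775, 0.632, -0.002]
force: [-0.5, 0.0, 1.9]
grip_width: 0.099
```

Run:
```python
from h import *
rel([.4837,.038,.149],1.367)
s=snapshot("side")["pixels"][:,:,::-1]
cv2.imwrite("pics/side24.png",cv2.resize(s[140:240,205:325],None,fx=6,fy=6,interpolation=cv2.INTER_CUBIC))
```

```text
t 23.27 pos [0.4813 0.0388 0.1503] yaw 1.3683 zax [-0.006  0.002 -1.   ] F [-0.5  0.   1.9] grip 0.099 q6 0.04
shift mm [-0.3  2.6  1.3] turn [-0.0063 -0.0011  0.0013]
```

View pics/side24.png

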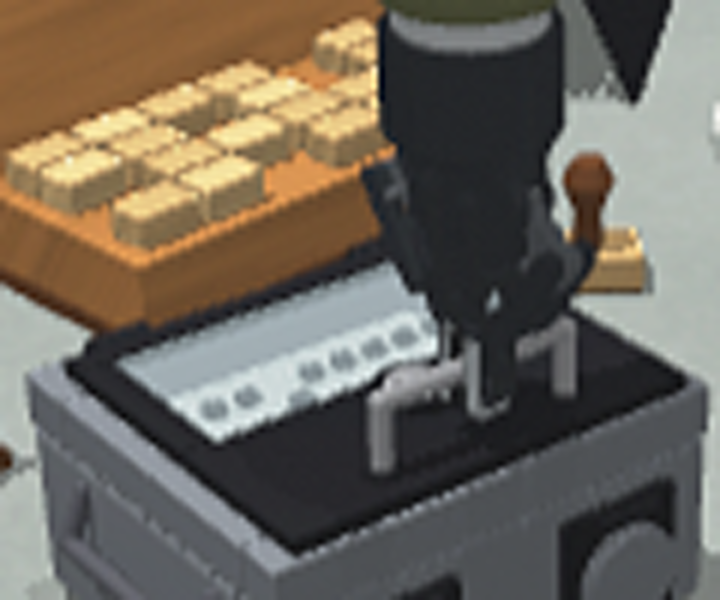

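Call:
{"api": "jog_arm", "payload": {"rows": [[[0, 3.3, -11.9], [0, 0, 0], 1], [[0, 4.1, -11.6], [0, 0, 0], 1], [[0, 4.9, -11.3], [0, 0, 0], 1]]}}

```text
time_s: 23.7
position: [0.4925, 0.0363, 0.1854]
tool_rot: [-0.005, 0.775, 0.632, -0.004]
force: [-3.6, -0.4, -4.7]
grip_width: 0.099
```

```bash
cat >> h.py <<'E'
def flap(p0=(.4813,.0388,.1503),th=-.204):
    s=read_state();d=s["position"]-np.array(p0)
    x=d[0]*np.cos(th)+d[1]*np.sin(th)-.172; y=-d[0]*np.sin(th)+d[1]*np.cos(th); z=d[2]+.041
    a=np.degrees(np.arctan2(z,-x)-np.arctan2(.041,.172)); r=np.hypot(x,z)*1000
    print("flap angle est",round(a,1),"r",round(r,1),"(176.8) side",round(y*1000,1))
E
python3 - <<'E'
from h import *
rel([.4837,.038,.149],1.367); flap()
s=snapshot("side")["pixels"][:,:,::-1]
cv2.imwrite("pics/side25.png",cv2.resize(s[120:240,195:335],None,fx=5,fy=5,interpolation=cv2.INTER_CUBIC))
E
```

```text
t 23.7 pos [0.4925 0.0363 0.1854] yaw 1.3682 zax [-0.012  0.003 -1.   ] F [-3.6 -0.4 -4.7] grip 0.099 q6 0.04
shift mm [-0.2 -8.5 36.5] turn [-0.0128 -0.0006  0.0012]
flap angle est 11.9 r 177.6 (176.8) side -0.1
```

View pics/side25.png

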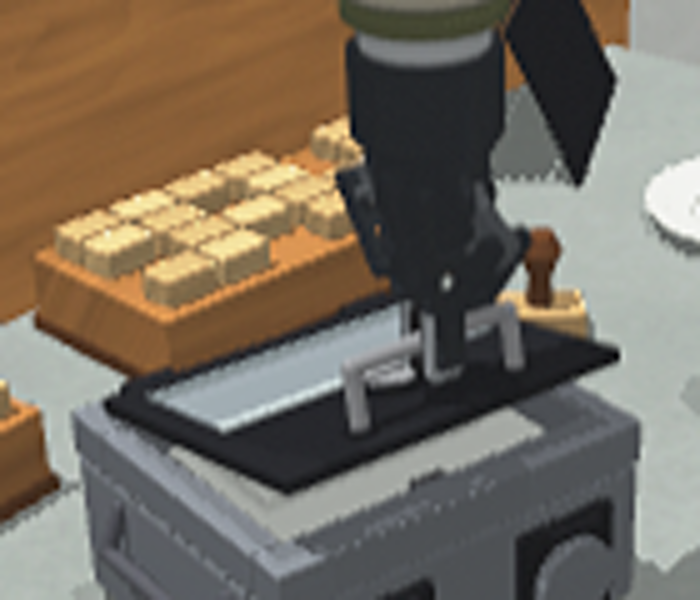

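Call:
{"api": "jog_arm", "payload": {"rows": [[[0, 5.7, -11], [0, 0, 0], 1], [[0, 6.4, -10.5], [0, 0, 0], 1], [[0, 7.2, -10], [0, 0, 0], 1], [[0, 7.8, -9.6], [0, 0, 0], 1]]}}

```text
time_s: 24.25
position: [0.5207, 0.0301, 0.2307]
tool_rot: [-0.005, 0.775, 0.632, -0.005]
force: [0.2, -1.4, -8.2]
grip_width: 0.098
```

Run:
```python
from h import *
rel([.4837,.038,.149],1.367); flap()
```

```text
t 24.25 pos [0.5207 0.0301 0.2307] yaw 1.3682 zax [-0.014  0.002 -1.   ] F [ 0.2 -1.4 -8.2] grip 0.098 q6 0.04
shift mm [  0.3 -36.7  82.2] turn [-0.0139  0.0005  0.0012]
flap angle est 29.3 r 179.1 (176.8) side -0.5
```

Call:
{"api": "jog_arm", "payload": {"rows": [[[0, 8.8, -8.6], [0, 0, 0], 1], [[0, 9.3, -8], [0, 0, 0], 1], [[0, 9.9, -7.2], [0, 0, 0], 1], [[0, 10.3, -6.6], [0, 0, 0], 1]]}}

```text
time_s: 24.75
position: [0.5598, 0.0214, 0.2654]
tool_rot: [-0.005, 0.775, 0.632, -0.005]
force: [-1.3, -1.4, -7.0]
grip_width: 0.097
```

Run:
```python
from h import *
rel([.4837,.038,.149],1.367); flap()
s=snapshot("side")["pixels"][:,:,::-1]
cv2.imwrite("pics/side26.png",cv2.resize(s[90:230,185:325],None,fx=4,fy=4,interpolation=cv2.INTER_CUBIC))
```

```text
t 24.75 pos [0.5598 0.0214 0.2654] yaw 1.3681 zax [-0.014  0.001 -1.   ] F [-1.3 -1.4 -7. ] grip 0.097 q6 0.03
shift mm [  1.2 -76.2 117.4] turn [-0.0139  0.0022  0.0011]
flap angle est 46.2 r 181.0 (176.8) side -1.1
```

View pics/side26.png

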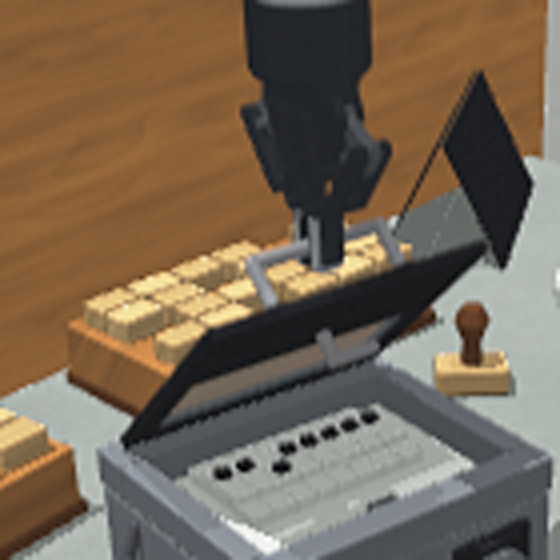

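Call:
{"api": "jog_arm", "payload": {"rows": [[[0, 10, -4.6], [0, 0, 0], 1], [[0, 10.5, -4], [0, 0, 0], 1], [[0, 10.5, -3], [0, 0, 0], 1]]}}

```text
time_s: 25.18
position: [0.5916, 0.0144, 0.2817]
tool_rot: [-0.003, 0.775, 0.632, -0.004]
force: [-5.5, -0.3, 1.2]
grip_width: 0.1
```

Run:
```python
from h import *
rel([.4837,.038,.149],1.367); flap()
```

```text
t 25.18 pos [0.5916 0.0144 0.2817] yaw 1.3678 zax [-0.011 -0.001 -1.   ] F [-5.5 -0.3  1.2] grip 0.1 q6 0.03
shift mm [   1.8 -109.   133.8] turn [-0.0102  0.0032  0.0008]
flap angle est 57.7 r 182.2 (176.8) side -1.6
```

Call:
{"api": "jog_arm", "payload": {"rows": [[[0, 7, -1.5], [0, 0, 0], 1], [[0, 0, 0], [0, 0, 0], 1], [[0, 0, 0], [0, 0, 0], 1], [[0, 0, 0], [0, 0, 0], 1]]}}

```text
time_s: 25.68
position: [0.5986, 0.0128, 0.2843]
tool_rot: [-0.002, 0.775, 0.632, -0.004]
force: [-2.8, -0.9, -2.4]
grip_width: 0.101
```

Run:
```python
from h import *
rel([.4837,.038,.149],1.367); flap()
for n in("side","top"):
  s=snapshot(n)["pixels"][:,:,::-1]; cv2.imwrite(f"pics/{n}27f.png",s)
s=cv2.imread("pics/side27f.png")
cv2.imwrite("pics/side27.png",cv2.resize(s[90:260,185:335],None,fx=4,fy=4,interpolation=cv2.INTER_CUBIC)[:600])
flap(); print(read_state()["force"])
```

```text
t 25.68 pos [0.5986 0.0128 0.2843] yaw 1.3677 zax [-0.01  -0.002 -1.   ] F [-2.8 -0.9 -2.4] grip 0.101 q6 0.03
shift mm [   2.  -116.4  136.4] turn [-0.0091  0.0035  0.0007]
flap angle est 60.1 r 182.5 (176.8) side -1.7
flap angle est 60.1 r 182.5 (176.8) side -1.7
[-3.57195492 -0.4600844  -2.5051233 ]
```

View pics/side27.png

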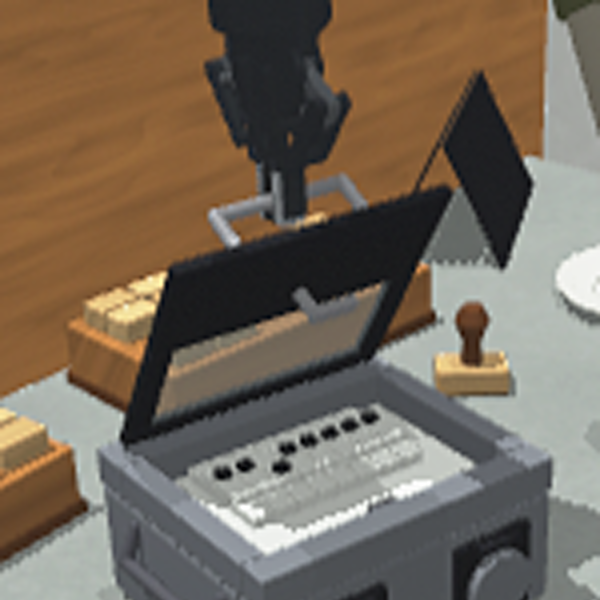

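View pics/top27f.png

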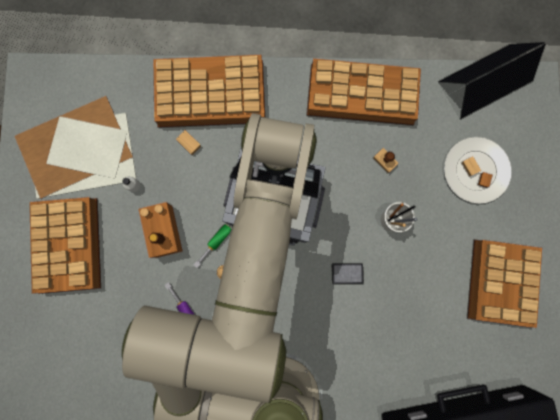

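Run:
```python
from h import *
th=-.204;ex=np.array([np.cos(th),np.sin(th),0]);ey=np.array([-np.sin(th),np.cos(th),0]);ez=np.array([0,0,1.])
H=np.array([.4833,.0383,.125])+.172*ex
f=lambda P:np.round((proj("side",P)-[184.5,89.5])*4)
for a in (52,56,60,64,68):
    c,s=np.cos(np.radians(a)),np.sin(np.radians(a))
    X=ex*c-ez*s; Z=ex*s+ez*c
    g=lambda x,y,z:f(H+x*X+y*ey+z*Z)
    print(a,"barL",g(-.172,.05,.041),"barR",g(-.172,-.05,.041),"frontL",g(-.19,.108,.006),"frontR",g(-.19,-.108,.006))
s=cv2.imread("pics/side27f.png");t=cv2.imread("pics/top27f.png")
cv2.imwrite("pics/e.png",np.hstack([cv2.resize(s[170:270,185:285],None,fx=4,fy=4),cv2.resize(t[180:280,130:230],None,fx=4,fy=4)]))
```

```text
52 barL [232. 248.] barR [358. 210.] frontL [187. 304.] frontR [463. 216.]
56 barL [221. 236.] barR [348. 199.] frontL [176. 287.] frontR [452. 201.]
60 barL [211. 225.] barR [337. 189.] frontL [165. 270.] frontR [441. 187.]
64 barL [200. 215.] barR [326. 179.] frontL [154. 255.] frontR [430. 174.]
68 barL [190. 207.] barR [315. 171.] frontL [143. 242.] frontR [418. 162.]
```

View pics/side27f.png

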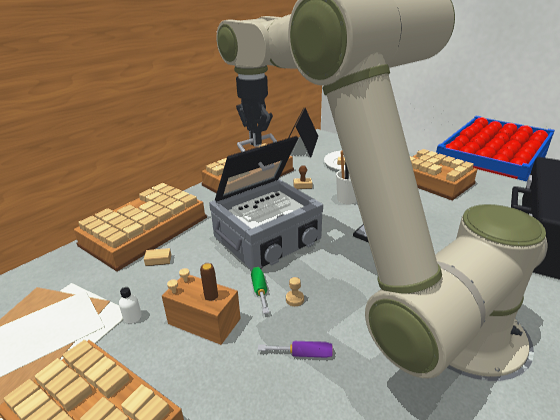

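The bar ends at crop (212,213) and (347,180) fit a flap angle of about 60°, which agrees with the arm's own estimate of 60.1°. The driver stands in the block and the stamps look unmoved. I'll do a short hold to check for drift.

Call:
{"api": "jog_arm", "payload": {"rows": [[[0, 0, 0], [0, 0, 0], 1], [[0, 0, 0], [0, 0, 0], 1], [[0, 0, 0], [0, 0, 0], 1]]}}

```text
time_s: 26.15
position: [0.5985, 0.0128, 0.2843]
tool_rot: [-0.002, 0.775, 0.632, -0.004]
force: [-3.7, -0.9, -2.5]
grip_width: 0.1
```

Run:
```python
from h import *
rel([.4837,.038,.149],1.367); flap(); print(read_state()["joint_vel"].round(4))
t0=cv2.imread("pics/top0.png");s0=cv2.imread("pics/side0.png")
s=snapshot("side")["pixels"][:,:,::-1].copy(); t=snapshot("top")["pixels"][:,:,::-1].copy()
for n,a,b,r in [("round side",s0,s,(270,310,283,307)),("hand side",s0,s,(162,190,290,316)),("plain side",s0,s,(245,268,140,175)),("plain top",t0,t,(128,158,174,204)),("hand top",t0,t,(145,175,370,402)),("inkpad top",t0,t,(258,290,326,370))]:
    A,B=[cv2.cvtColor(np.ascontiguousarray(i[r[0]-6*(k):r[1]+6*k,r[2]-6*k:r[3]+6*k]),cv2.COLOR_BGR2GRAY) for i,k in((a,0),(b,1))]
    m=cv2.matchTemplate(B,A,cv2.TM_CCOEFF_NORMED);_,v,_,l=cv2.minMaxLoc(m);print(n,round(v,2),"px shift",l[0]-6,l[1]-6)
flap()
```

```text
t 26.15 pos [0.5985 0.0128 0.2843] yaw 1.3677 zax [-0.01  -0.002 -1.   ] F [-3.7 -0.9 -2.5] grip 0.1 q6 0.03
shift mm [   2.  -116.3  136.3] turn [-0.0092  0.0035  0.0007]
flap angle est 60.1 r 182.5 (176.8) side -1.7
[-0.0001  0.      0.0036  0.0013 -0.0017 -0.0005]
round side 0.95 px shift 0 0
hand side 0.98 px shift 0 0
plain side 1.0 px shift 0 0
plain top 1.0 px shift 0 0
hand top 1.0 px shift 0 0
inkpad top 0.73 px shift 0 0
flap angle est 60.1 r 182.5 (176.8) side -1.7
```

```bash
python3 -c "
from workcell import sign_off; print(sign_off())"
```

```text
the job is handed in; nothing more can be done
None
```

I did every step and handed the job in at about 26 s, with the gripper still holding the flap open at about 60°. `sign_off` reports no verdict, so success isn't confirmed beyond my own checks.

**What I did:** I took the dark-handled screwdriver from the block and turned the screw anticlockwise to its stop. I eased it back before withdrawing, then stood the screwdriver back in its hole and let go. Then I gripped the bar with 40 N and raised the flap.

**Last checks:**
- **Screw:** the top view showed the slot lying along the flap's front edge.
- **Flap angle:** the arm's own estimate was 60.1° and steady. The camera gave roughly 60 ± 4°, with columns pointing to 56–60° and rows to 62–64°.
- **Hold:** about 4 N acts on the tool, with the joints practically still.
- **Screwdriver:** it stands upright in the block, clear of the robot, with its cap within about 2 mm of where it started.
- **Stamps and ink pad:** no pixel shift. The ink pad match was weaker, 0.73 against at least 0.95 for the others; I didn't look into why.

**What disagreed:**
- The bar's radius from the hinge came out at 182 mm instead of 177 mm, so the bar probably slid a few millimetres along the pads during the lift.
- The screwdriver slipped about 3 mm in the grip when it met the screw.
- The loose green and purple look-alikes fell over early on and came to rest clear of everything. I saw no sign that the arm had touched them, but I didn't watch it happen.

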